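# Release the latched pattern tray and put the file and plaster model away

## Robot

A 6-joint arm with a two-finger parallel gripper is mounted at the origin on the work surface. World frame = base frame: x ahead of the robot, y to its left, z up, the work surface at z = 0. Lengths are in m, angles in rad, forces in N, time in s.
With the tool pointing down it reaches from about 0.425 to 0.95 m from the base axis. Payload 3.5 kg.
Tool frame: the origin (TCP) lies midway between the tips of the shut fingers; the grasp point (between the pads) lies 19 mm behind it; y points along the fingers, x is the direction in which the jaws open and shut, and the axes are right-handed (so a half turn about y gives the same grasp; the last joint's range is limited). The gripper opens to 85 mm and grips with 20 to 120 N. Pads are 22 mm wide; open, the fingers measure 114 mm over their backs; the gripper's body (76 mm by 85 mm) begins 54 mm behind the grasp point. The pads swing forward as they close: fully open they stand 13 mm farther back than shut.
Start: joints at [-1.342, 0.286, 1.577, -0, 1.279, -0.15], TCP at [0.25, -0.627, 0.231] pointing down, gripper open.
Joint ranges: [-2.77, 2.77], [-0.9, 2.22], [0.21, 2.48], [-1.53, 4.67], [0.24, 2.81], [-2.84, 2.84]. Speed limits (rad/s): [2.79, 2.79, 3.14, 3.14, 3.14, 3.14].

## Interface

Orientations are given as a unit quaternion [x, y, z, w].
In Python, from plant import ctrl, viewer gives the robot as it stands.
- The arm moves only by the tool step_arm, never from a script. Its argument "rows" is a list of rows, each a list of 3 entries, a list of its own where there are three numbers: the turn, a rotation vector about the tool's x, y, z in degrees, then the shift along the tool's x, y, z in mm, then the closure, from 0 (fully open) to 1 (shut). A call has 1 to 10 rows; each row is the pose to reach, as a shift and turn from the pose commanded when the call began, along the tool's axes at that moment; what a row does not reach only later rows make up. A row lasts 1/12 s, in which the tool goes at most 41.7 mm and 7.16 degrees, less where a joint would pass 70% of its speed; a pose out of reach is approached as far as the arm can. A call with a gripper value outside its range is refused whole. The fingers move at their own pace and stop on an object; "newtons" is the grip in N (left out, the last holds). Time passes only in rows, so rows that repeat a pose let the fingers close. It gives the time, the measured TCP pose, the force and the opening at its end, in the units of the state.
- ctrl.get_state(): the state, without advancing time (a new reading comes with each control period).
- viewer.read_camera(name): name is "scene" or "top" or "wrist"; returns (picture, depth): 384x512x3 uint8, red, green, blue; 384x512 float32, m along the optical axis (not along the pixel's ray), 0 where there is no reading.
- viewer.calibration(name): a dict with "K" (3x3 intrinsics, pixels), "D" ([k1, k2, p1, p2, k3] as OpenCV has them; the pictures are not rectified), "R" (3x3) and "t" (3): a world point X has camera coordinates R X + t. Camera axes: x right, y down, z forward; pixel columns grow to the right and rows downward; lengths in m; the calibration is good to about 2 mm. A picture is of the moment at which its call begins: read the wrist's pose just before it. calibration takes no time and is no camera call; for the wrist camera it gives the pose at the moment of the call.
- ctrl.sign_off(): hands the job in, once; it reports no verdict.
The state is a dict: "time": time; "qpos": joint angles; "dq": joint speeds; "joint_efforts": joint torques, N m; "eef_pos": TCP position; "tcp_rot": TCP orientation; "contact_force": force on the tool from outside, world axes, zero at the start; "wrist_torque": the same for the moment, N m; "opening": opening from 0.0 (shut) to 1.0 (fully open).
Only numpy, scipy, OpenCV 4.12 (cv2) and the standard library are available. Lean on these libraries where they do the work, as an engineer would, in place of code of your own. Each camera call takes 0.05 s, during which the arm holds its last target.

## Task

Take the release rod from its wooden stand and push it down the small hole in the cabinet's top to trip the hidden catch, so that the tray springs open; then put the rod back upright in its stand. Lay the file flat in the tray's long narrow bay and the small round plaster model, face up, in the square bay. Plaster chips: set the model down, do not drop it; and leave everything else on the bench where it is.

Things in the scene. Friction and masses are not known exactly. Their poses are not given: they have to be found in the camera images.
- cabinet: Low closed wooden cabinet fixed to the bench, 200 (x) x 290 (y) x 105 mm high. Origin at the centre of its underside; its front, with the tray, faces its -x, towards the robot; its yaw varies a little. The tray has no handle and is locked until the latch is tripped; it then slides out along the cabinet's -x.
- hole (a point): Centre of the mouth of the round access hole in the cabinet's top, 15 mm in diameter, in a small square brass plate, at the top surface, 105 mm above the bench; axes as the cabinet's. The wall of the hole is 10 mm deep; the latch pad lies 25 mm straight below the mouth.
- latch (a joint): Turn of the hidden latch lever, rad: 0 at rest, 0.22 at its firm stop. Its pad (26 x 30 mm) under the hole pushes back with about 4 to 8 N; the tray is released when the pad is about 5 mm down (0.1) and the pad stops at about 11 mm, 36 mm below the hole's mouth. It springs back when the rod is withdrawn.
- tray (a joint): How far the tray has slid out of the cabinet, m: 0 shut and latched, 0.18 fully open. When released, its spring pushes it fully open by itself within about two seconds and holds it there with about 2 N.
- long_bay (a point): Centre of the floor of the tray's long narrow bay, 170 mm (x) by 77 mm (y) inside, 14 mm above the bench; axes as the cabinet's; moves with the tray. Bay walls are 4 to 5 mm thick and 26 mm high; only the tray's front panel is higher, 54 mm above the bay floor. It is hidden until the tray is open, when its centre lies 83 mm in front of the cabinet's front face.
- square_bay (a point): Centre of the floor of the tray's wide, squarish bay, 170 mm (x) by 157 mm (y) inside, beside the long bay on its -y side; otherwise as the long bay.
- stand: Dark wooden stand fixed to the bench, 80 x 80 mm foot, 78 mm high, open under its top plate; holds the rod. Origin at the centre of its underside.
- stand_hole (a point): Centre of the mouth of the hole through the stand's 10 mm top plate, 15 mm in diameter, 78 mm above the bench.
- rod: Release rod, upright in its stand: a steel rod 6 mm in diameter and 65 mm long, then a steel collar 28 mm in diameter and 6 mm thick, which rests on the stand, then a flat wooden handle 44 mm (x) x 14 mm (y) x 42 mm high. 113 mm in all, about 60 g. Origin at the rod's lower tip, z up along the rod; the middle of the handle is 92 mm above the origin.
- rod_collar (a point): Centre of the underside of the rod's collar, 65 mm above the rod's tip.
- file: Short file lying flat, 140 mm long along x: wooden handle 84 x 24 x 24 mm from x = -70 to +14 mm, then a brass ferrule and a flat dark steel blade 18 mm wide and 8 mm thick to x = +70 mm. About 90 g. Origin at the middle of its length, on its underside.
- model: Small round plaster model, 60 mm in diameter, 28 mm thick (32 at the middle of the relief), lying face up. About 110 g. Origin at the centre of its underside.
- plaque: Bystander: rectangular plaster plaque 70 x 110 x 18 mm on the rear of the cabinet's top. Origin at the centre of its underside.
- brush: Bystander: brush lying on the bench to the left, close to the robot.
- tape: Bystander: roll of paper tape lying flat, 84 mm in diameter, 24 mm high.
- hammer: Bystander: hammer lying on the left of the bench.
- roundel: Bystander: large flat plaster disc, 116 mm in diameter, 14 mm thick, far left.
- jar: Bystander: glass jar 64 mm in diameter, 85 mm high, on the left.
- cork_block: Bystander: cork block 100 x 55 x 30 mm on the right.
Mind the look-alikes: they are no part of the job. What is shaped like the rod but purple is not meant. Leave any red look-alike of the model alone.

How it is judged:
By the outcome, as a careful person would: the job done as asked, in the order asked, and still so for the second after the job is handed in, with the robot touching nothing.
It also fails if it takes over 72 s, if anything falls off the work surface, if the arm or the gripper's body presses on something with over 40 N, if the wrist force passes 120 N, or if a joint passes its speed limit or range.

## Working session

There is one attempt and no reset: what is moved stays moved. The work goes in short steps, Python scripts to look and compute and a tool call to move; the robot and the scene stay as the last step left them, time stands still between calls to the robot, and variables do not carry over. Pictures are saved under pics/ and viewed, and the job is handed in when it is done.

Besides the shell and the picture viewer there is one more tool, called in YAML: its name, and indented under it one key for each argument. step_arm: Moves the arm, as the interface text tells. Its arguments: {"type":"object","properties":{"rows":{"type":"array"},"newtons":{"type":"number"}},"required":["rows"]}

```bash
mkdir -p pics; ls; python3 - <<'E'
from plant import ctrl, viewer
import cv2, numpy as np
s=ctrl.get_state(); print(s)
for n in ["scene","top"]:
    im,d=viewer.read_camera(n); np.savez(f"pics/{n}0.npz",im=im,d=d)
    cv2.imwrite(f"pics/{n}0.png",cv2.resize(im[:,:,::-1],(800,600),interpolation=cv2.INTER_CUBIC))
    c=viewer.calibration(n); print(n,c)
E
```

```text
pics
{'time': 0.0, 'qpos': array([-1.34200323e+00,  2.87187736e-01,  1.57820332e+00, -5.56109561e-06,
        1.27859479e+00, -1.50032078e-01]), 'dq': array([-4.22492679e-04, -1.23816658e-03,  2.60505286e-04,  1.60261272e-03,
        6.56538988e-05, -5.33076125e-05]), 'joint_efforts': array([-6.21749932e-04, -4.05978549e+01, -2.92628020e+01, -1.44205283e-04,
        5.71792916e-03, -4.31963969e-06]), 'eef_pos': array([ 0.24948776, -0.62648252,  0.22991822]), 'tcp_rot': array([-0.58462552,  0.3975384 , -0.39629307,  0.58577131]), 'contact_force': array([ 0.54451681, -0.25783782,  0.68875626]), 'wrist_torque': array([ 0.00291495, -0.02575189,  0.03768065]), 'opening': 1.0012134919276081}
scene {'K': array([[468.98046853,   0.        , 249.98181815],
       [  0.        , 468.98046853, 188.35786337],
       [  0.        ,   0.        ,   1.        ]]), 'D': array([0.01265648, 0.        , 0.        , 0.        , 0.        ]), 'R': array([[ 0.79793376,  0.60266075,  0.01008658],
       [ 0.46906773, -0.61037117, -0.63829657],
       [-0.37851973,  0.51404967, -0.76972447]]), 't': array([-0.42874939, -0.20721009,  1.70898817])}
top {'K': array([[417.28005826,   0.        , 258.87409375],
       [  0.        , 417.28005826, 187.53251177],
       [  0.        ,   0.        ,   1.        ]]), 'D': array([-0.10398959,  0.        ,  0.        ,  0.        ,  0.        ]), 'R': array([[ 0.01358479, -0.99978636, -0.01557828],
       [-0.99807281, -0.0126148 , -0.06075792],
       [ 0.06054843,  0.01637365, -0.99803096]]), 't': array([0.00361594, 0.57785191, 1.42354944])}
```

View pics/scene0.png

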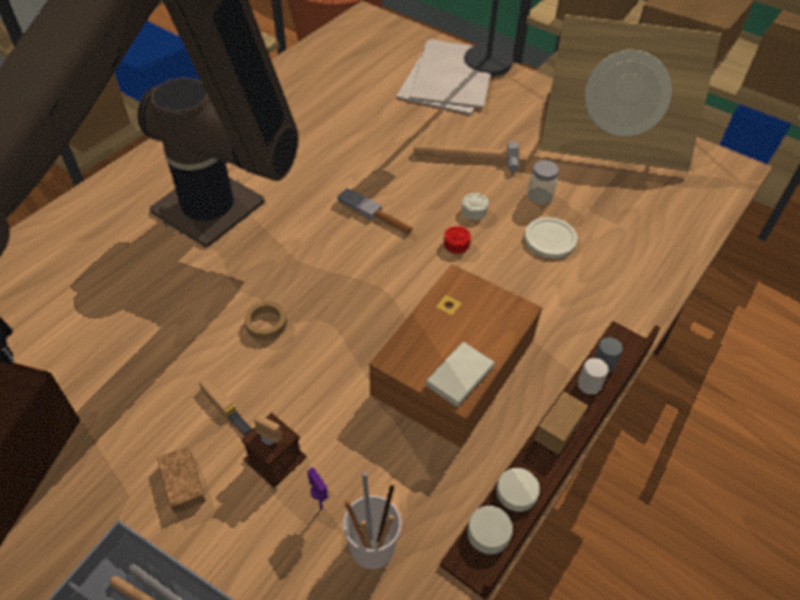

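View pics/top0.png

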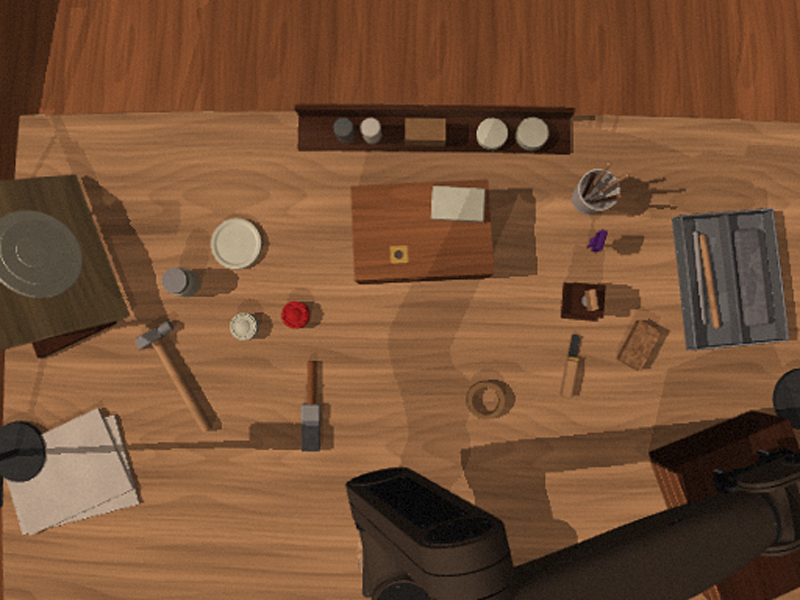

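Candidates, as top-view pixels in the 800x600 picture:
- **Rod:** wooden handle in the dark stand (585,300). The purple look-alike at (597,241) is out.
- **Model:** small white disc (243,326). The red one (295,315), the big roundel (237,243) and the shelf pots (492,133) and (532,133) are out.
- **File:** on the bench at (571,365). The tools in the tool tray at (705,280) are out.

Close crops next.

```bash
cat > h.py <<'E'
import numpy as np, cv2
from scipy.spatial.transform import Rotation as Ro
from plant import ctrl, viewer
def ray(c,u,v):
    p=cv2.undistortPoints(np.array([[[u,v]]],float),c["K"],c["D"])[0,0]
    return np.array([p[0],p[1],1.0])
def on_z(c,u,v,z):
    r=c["R"].T@ray(c,u,v); o=-c["R"].T@c["t"]
    return o+r*(z-o[2])/r[2]
def at_d(c,u,v,d):
    return c["R"].T@(ray(c,u,v)*d-c["t"])
def proj(c,P):
    P=np.atleast_2d(np.array(P,float)); rv=cv2.Rodrigues(c["R"])[0]
    return cv2.projectPoints(P,rv,c["t"],c["K"],c["D"])[0][:,0]
def cloud(c,d):
    h,w=d.shape; vv,uu=np.mgrid[:h,:w]
    p=cv2.undistortPoints(np.stack([uu,vv],-1).reshape(-1,1,2).astype(float),c["K"],c["D"])[:,0]
    X=np.c_[p,np.ones(len(p))]*d.reshape(-1,1)
    return ((X-c["t"])@c["R"]).reshape(h,w,3)
def crop(im,u0,v0,w,h,k,name):
    o=cv2.resize(im[v0:v0+h,u0:u0+w,::-1],(w*k,h*k),interpolation=cv2.INTER_CUBIC)
    cv2.imwrite("pics/"+name,o)
E
python3 - <<'E'
from h import *
z=np.load("pics/top0.npz"); im,d=z["im"],z["d"]
crop(im,340,140,90,120,5,"t_right.png")
crop(im,215,110,110,80,7,"t_cab.png")
crop(im,130,130,80,90,6,"t_left.png")
a=[cv2.imread("pics/"+n) for n in ["t_right.png"]]
E
```

```text
(no output)
```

View pics/t_right.png

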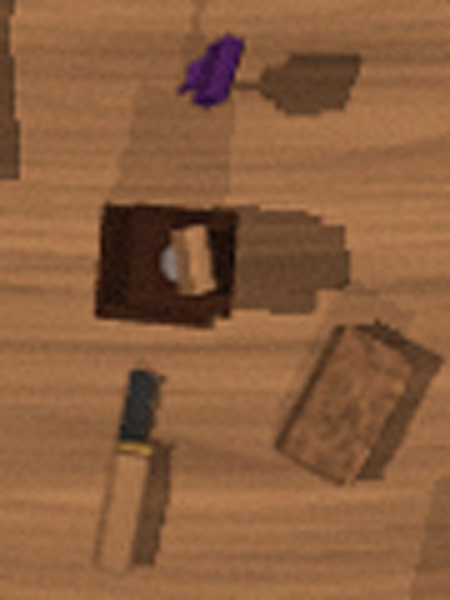

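View pics/t_cab.png

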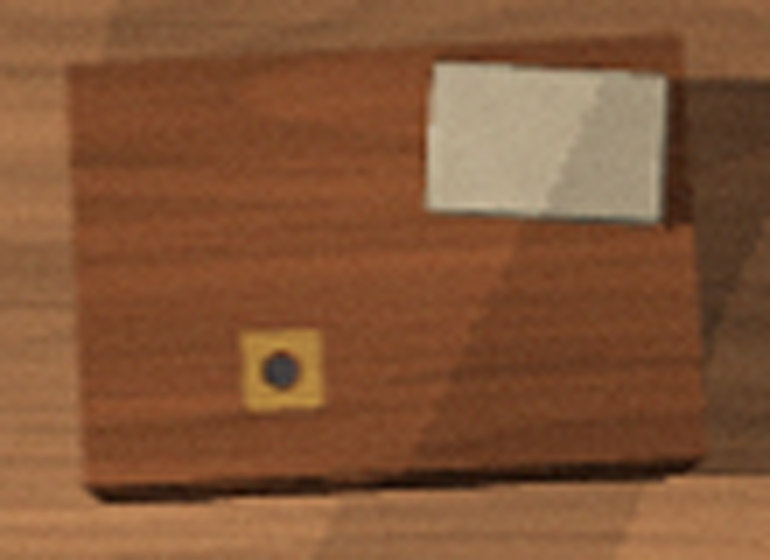

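View pics/t_left.png

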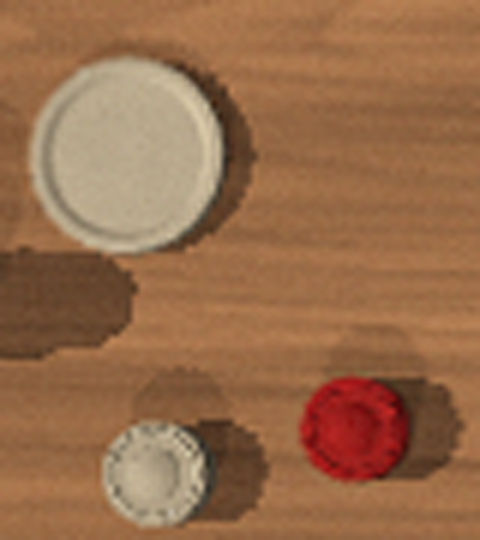

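```bash
python3 - <<'E'
from h import *
np.set_printoptions(precision=4,suppress=True)
c=viewer.calibration("top")
z=np.load("pics/top0.npz"); im,d=z["im"],z["d"]
P=cloud(c,d)
def cp(x,y,u0,v0,k): return ((x+.5)/k-.5+u0,(y+.5)/k-.5+v0)
def show(n,pts,o,zz):
    for p in pts:
        u,v=cp(*p,*o); print(n,(round(u,1),round(v,1)),on_z(c,u,v,zz),"depthpt",P[int(round(v)),int(round(u))])
C=(215,110,7);R=(340,140,5);L=(130,130,6)
show("cab",[(68,65),(682,36),(707,460),(87,487)],C,.105)
show("brass",[(241,332),(320,329),(325,407),(245,411),(282,370)],C,.105)
show("handle",[(171,231),(203,224),(215,288),(183,297),(193,260)],R,.126)
show("standtop",[(104,204),(239,210),(95,318),(213,326)],R,.078)
show("file",[(98,566),(128,570),(117,446),(150,446)],R,.024)
show("fileblade",[(119,441),(147,443),(133,369),(160,374)],R,.008)
show("model",[(157,473),(103,470),(211,473),(157,421),(157,526)],L,.028)
# clouds
def seg(n,m):
    q=P[m]; print(n,len(q),q.mean(0),q.min(0),q.max(0))
x,y,zz=P[...,0],P[...,1],P[...,2]
seg("handle",(zz>.108)&(zz<.14)&(x>.5)&(x<.75)&(y<-.3)&(y>-.5))
seg("standtop",(zz>.06)&(zz<.09)&(x>.5)&(x<.75)&(y<-.3)&(y>-.5))
seg("model",(zz>.018)&(zz<.05)&(x>.4)&(x<.75)&(y<.5)&(y>.37))
seg("file",(zz>.014)&(zz<.05)&(x>.3)&(x<.55)&(y<-.28)&(y>-.40))
E
```

```text
cab (224.3, 118.9) [0.7975 0.1267 0.105 ] depthpt [0.7971 0.1277 0.1048]
cab (312.0, 114.7) [ 0.8145 -0.1617  0.105 ] depthpt [ 0.8388 -0.1733 -0.0005]
cab (315.6, 175.3) [ 0.6146 -0.1739  0.105 ] depthpt [ 0.625  -0.1876  0.0033]
cab (227.0, 179.1) [0.5985 0.1138 0.105 ] depthpt [0.5995 0.1145 0.0984]
brass (249.0, 157.0) [0.6718 0.0433 0.105 ] depthpt [0.6722 0.0434 0.1023]
brass (260.3, 156.6) [0.6736 0.0065 0.105 ] depthpt [0.6717 0.0074 0.109 ]
brass (261.0, 167.7) [0.6371 0.0037 0.105 ] depthpt [0.6361 0.0037 0.1062]
brass (249.6, 168.3) [0.6348 0.0409 0.105 ] depthpt [0.6362 0.0396 0.1015]
brass (254.9, 162.4) [0.6542 0.024  0.105 ] depthpt [0.6584 0.0241 0.0821]
handle (373.8, 185.8) [ 0.5814 -0.359   0.126 ] depthpt [ 0.5831 -0.3687  0.0912]
handle (380.2, 184.4) [ 0.5862 -0.3798  0.126 ] depthpt [ 0.5908 -0.3917  0.0805]
handle (382.6, 197.2) [ 0.5452 -0.3875  0.126 ] depthpt [ 0.5477 -0.4017  0.0804]
handle (376.2, 199.0) [ 0.5392 -0.3667  0.126 ] depthpt [ 0.5409 -0.3788  0.0778]
handle (378.2, 191.6) [ 0.563  -0.3732  0.126 ] depthpt [ 0.5616 -0.3725  0.1262]
standtop (3
[... 1005 characters left out ...]
 [0.5003 0.3663 0.028 ] depthpt [0.5018 0.3646 0.0315]
model (146.8, 207.9) [0.5016 0.398  0.028 ] depthpt [0.5013 0.3968 0.0293]
model (164.8, 208.4) [0.5008 0.3348 0.028 ] depthpt [0.5024 0.3376 0.0126]
model (155.8, 199.8) [0.5303 0.3671 0.028 ] depthpt [0.5293 0.3648 0.0335]
model (155.8, 217.2) [0.4699 0.3655 0.028 ] depthpt [0.4708 0.3643 0.0295]
handle 136 [ 0.6159 -0.385   0.1195] [ 0.5424 -0.4108  0.1081] [ 0.7101 -0.3668  0.1324]
standtop 389 [ 0.5742 -0.3767  0.078 ] [ 0.5278 -0.4164  0.0614] [ 0.7107 -0.3431  0.0892]
model 203 [0.5605 0.4146 0.0287] [0.4706 0.37   0.018 ] [0.7406 0.4992 0.0488]
file 175 [ 0.4068 -0.3529  0.0238] [ 0.3567 -0.3711  0.0142] [ 0.5491 -0.3376  0.0473]
```

```bash
cat >> h.py <<'E'
def axes():
    s=ctrl.get_state(); return s,Ro.from_quat(s["tcp_rot"]).as_matrix()
def plan(pos,jaw_deg):
    """tool straight down at pos, jaw x axis along azimuth jaw_deg (mod 180): print turn, shift"""
    s,R=axes(); y=np.array([0,0,-1.])
    best=None
    for a in (jaw_deg,jaw_deg+180):
        x=np.array([np.cos(np.radians(a)),np.sin(np.radians(a)),0]); T=np.c_[x,y,np.cross(x,y)]
        rv=Ro.from_matrix(R.T@T).as_rotvec(degrees=True)
        sh=R.T@(np.array(pos)-s["eef_pos"])*1000
        print("jaw",a,"turn",np.round(rv,2),"shift",np.round(sh,1))
    print("t",round(s["time"],2),"tcp",np.round(s["eef_pos"],4),"x_az",round(np.degrees(np.arctan2(R[1,0],R[0,0])),2),"down",np.round(R[:,1],4),"q",np.round(s["qpos"],3),"F",np.round(s["contact_force"],1),"open",round(float(s["opening"]),3))
E
python3 - <<'E'
from h import *
plan([.50,-.373,.26],100.5)
E
```

```text
jaw 100.5 turn [-1.800e-01 -1.688e+02  1.000e-02] shift [-143.   -29.5  326.5]
jaw 280.5 turn [-1.00e-02  1.12e+01 -1.20e-01] shift [-143.   -29.5  326.5]
t 0.1 tcp [ 0.2495 -0.6265  0.2301] x_az -68.3 down [-5.0e-04  2.1e-03 -1.0e+00] q [-1.342  0.287  1.578 -0.     1.279 -0.15 ] F [-0.3 -0.5 -0.4] open 1.001
```

step_arm:
  rows:
    - [[0,11.2,0],[-143,-29,326],0]
    - [[0,11.2,0],[-143,-29,326],0]
    - [[0,11.2,0],[-143,-29,326],0]
    - [[0,11.2,0],[-143,-29,326],0]
    - [[0,11.2,0],[-143,-29,326],0]
    - [[0,11.2,0],[-143,-29,326],0]
    - [[0,11.2,0],[-143,-29,326],0]
    - [[0,11.2,0],[-143,-29,326],0]
    - [[0,11.2,0],[-143,-29,326],0]
    - [[0,11.2,0],[-143,-29,326],0]

```text
time: 0.93
eef_pos: [0.5027, -0.3697, 0.2605]
tcp_rot: [-0.544, 0.451, -0.451, 0.546]
contact_force: [0.8, -0.7, -0.3]
opening: 0.997
```

```bash
python3 - <<'E'
from h import *
plan([.563,-.373,.16],100.5)
s,R=axes()
c=viewer.calibration("wrist"); im,d=viewer.read_camera("wrist")
np.savez("pics/w1.npz",im=im,d=d,**c)
print("cam in tool",R.T@(-c["R"].T@c["t"]-s["eef_pos"]), "axis",R.T@c["R"][2])
cv2.imwrite("pics/w1.png",cv2.resize(im[:,:,::-1],(800,600),interpolation=cv2.INTER_CUBIC))
E
```

```text
jaw 100.5 turn [-9.0000e-02 -1.7967e+02  1.3000e-01] shift [ 14.6 100.5  58.5]
jaw 280.5 turn [-0.08  0.33 -0.06] shift [ 14.6 100.5  58.5]
t 0.93 tcp [ 0.5027 -0.3697  0.2605] x_az -79.17 down [ 0.0013  0.0013 -1.    ] q [-0.797  0.154  1.679  0.002  1.309  0.584] F [ 0.8 -0.7 -0.3] open 0.997
cam in tool [ 0.00036569 -0.14299105  0.06598538] axis [ 0.0012318   0.96506649 -0.26200221]
```

View pics/w1.png

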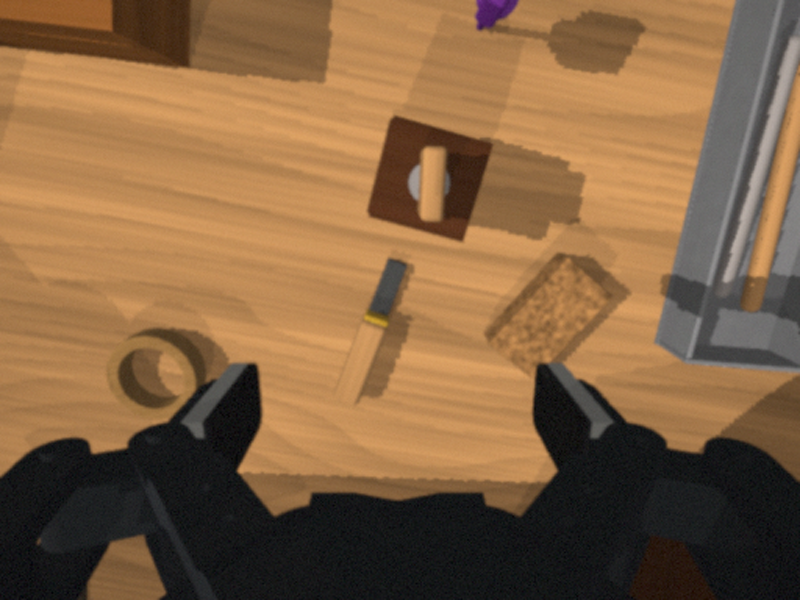

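The picture shows the rod handle at (432,184) over its collar (429,183), aligned nearly with the jaws. The stand corners are at (394,116), (492,145), (463,241) and (369,214), and the file runs from (347,397) to (397,260).

```bash
python3 - <<'E'
from h import *
np.set_printoptions(precision=4,suppress=True)
z=np.load("pics/w1.npz"); c=dict(K=z["K"],D=z["D"],R=z["R"],t=z["t"]); im=z["im"]
f=lambda p,zz: on_z(c,(p[0]+.5)*.64-.5,(p[1]+.5)*.64-.5,zz)
for n,p,h in [("htop",(434,147),.126),("hbot",(430,220),.126),("hc",(432,184),.126),("collar",(429,183),.084)]+[("st",q,.078) for q in [(394,116),(492,145),(463,241),(369,214)]]+[("ftip",(397,260),.008),("ftail",(348,400),.024),("fer",(375,320),.02)]:
    print(n,f(p,h))
st=np.mean([f(q,.078) for q in [(394,116),(492,145),(463,241),(369,214)]],0);print("stand c",st)
crop(im,225,65,100,95,8,"w1c.png")
E
```

```text
htop [ 0.5848 -0.3766  0.126 ]
hbot [ 0.5431 -0.383   0.126 ]
hc [ 0.5641 -0.3798  0.126 ]
collar [ 0.5639 -0.381   0.084 ]
st [ 0.6023 -0.3494  0.078 ]
st [ 0.5966 -0.4184  0.078 ]
st [ 0.5288 -0.4136  0.078 ]
st [ 0.535  -0.3442  0.078 ]
ftip [ 0.4932 -0.3724  0.008 ]
ftail [ 0.3593 -0.352   0.024 ]
fer [ 0.4389 -0.3629  0.02  ]
stand c [ 0.5657 -0.3814  0.078 ]
```

View pics/w1c.png

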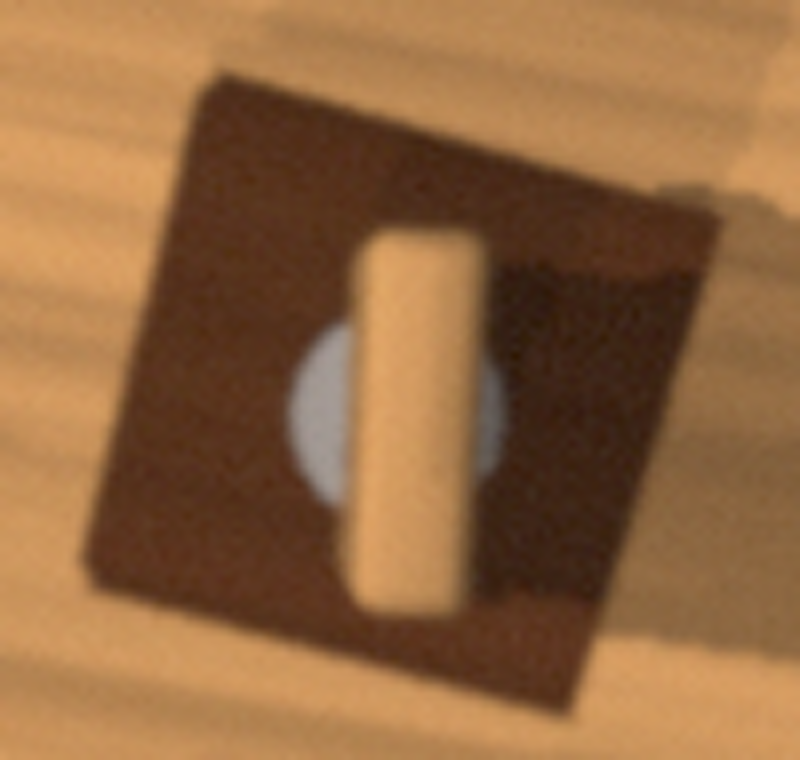

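```bash
python3 - <<'E'
from h import *
plan([.564,-.380,.16],98.7)
E
```

```text
jaw 98.7 turn [-3.0000e-02 -1.7795e+02 -2.0000e-02] shift [ 20.  100.1  60.3]
jaw 278.7 turn [ 0.01  2.05 -0.02] shift [ 20.  100.1  60.3]
t 0.98 tcp [ 0.5011 -0.3716  0.2601] x_az -79.25 down [-3.e-04  3.e-04 -1.e+00] q [-0.801  0.155  1.679 -0.     1.308  0.583] F [ 0.7 -0.3  0.4] open 1.003
```

step_arm:
  rows:
    - [[0,2,0],[20,100,60],0]
    - [[0,2,0],[20,100,60],0]
    - [[0,2,0],[20,100,60],0]
    - [[0,2,0],[20,100,60],0]
    - [[0,2,0],[20,100,60],0]
    - [[0,2,0],[20,100,60],0]

```text
time: 1.48
eef_pos: [0.5617, -0.3836, 0.1612]
tcp_rot: [0.536, -0.462, 0.462, -0.535]
contact_force: [0.1, -0.3, 0.1]
opening: 1.002
```

```bash
python3 - <<'E'
from h import *
plan([.564,-.380,.16],98.7)
c=viewer.calibration("wrist"); im,d=viewer.read_camera("wrist")
np.savez("pics/w2.npz",im=im,d=d,**c)
print(proj(c,[[.564,-.380,.126]])/.64)
cv2.imwrite("pics/w2.png",cv2.resize(im[:,:,::-1],(800,600),interpolation=cv2.INTER_CUBIC))
E
```

```text
jaw 98.7 turn [-7.0000e-02  1.7974e+02 -1.0000e-02] shift [-3.2  1.2  2.8]
jaw 278.7 turn [-0.   -0.26  0.05] shift [-3.2  1.2  2.8]
t 1.48 tcp [ 0.5617 -0.3836  0.1612] x_az -81.56 down [ 2.e-04 -8.e-04 -1.e+00] q [-0.748  0.357  1.62  -0.     1.164  0.676] F [ 0.1 -0.3  0.1] open 1.002
[[387.26096768 328.54219301]]
```

View pics/w2.png

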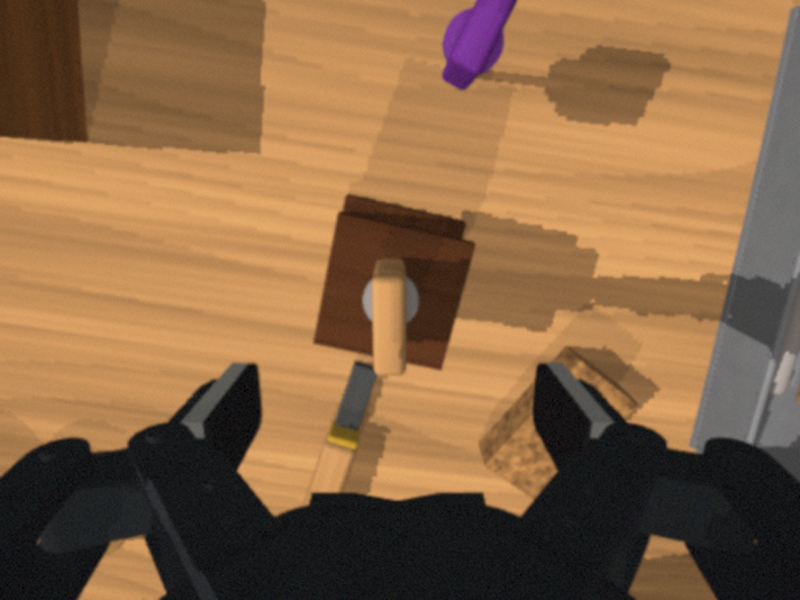

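Handle top spans (390,276) to (390,374), within about 1 mm of the prediction. The purple rod at (470,45) is clear, so I'll descend to z 0.092.

```bash
python3 - <<'E'
from h import *
z=np.load("pics/w2.npz"); c=dict(K=z["K"],D=z["D"],R=z["R"],t=z["t"])
f=lambda p,zz: on_z(c,(p[0]+.5)*.64-.5,(p[1]+.5)*.64-.5,zz)
print(f((391,325),.126),f((391,300),.084)); 
plan([.565,-.381,.092],98.7)
E
```

```text
[ 0.56585789 -0.38117319  0.126     ] [ 0.56454151 -0.38093102  0.084     ]
jaw 98.7 turn [-2.6000e-01  1.7974e+02 -1.6000e-01] shift [-2.7 70.8  3.2]
jaw 278.7 turn [-0.1  -0.26  0.17] shift [-2.7 70.8  3.2]
t 1.53 tcp [ 0.5621 -0.384   0.1628] x_az -81.56 down [ 0.0022 -0.0026 -1.    ] q [-0.748  0.355  1.619 -0.     1.164  0.676] F [ 0.  -0.4  1.2] open 0.998
```

step_arm:
  rows:
    - [[0,0,0],[-2,35,3],0]
    - [[0,0,0],[-2,70,3],0]
    - [[0,0,0],[-2,70,3],0]
    - [[0,0,0],[-2,70,3],0]
    - [[0,0,0],[-2,70,3],0]

```text
time: 1.95
eef_pos: [0.5658, -0.3815, 0.0939]
tcp_rot: [0.536, -0.46, 0.463, -0.535]
contact_force: [0.0, -0.8, 0.3]
opening: 0.999
```

step_arm:
  newtons: 50
  rows:
    - [[0,0,0],[0,0,0],1]
    - [[0,0,0],[0,0,0],1]
    - [[0,0,0],[0,0,0],1]
    - [[0,0,0],[0,0,0],1]
    - [[0,0,0],[0,0,0],1]
    - [[0,0,0],[0,0,0],1]
    - [[0,0,0],[0,0,0],1]
    - [[0,0,0],[0,0,0],1]
    - [[0,0,0],[0,0,0],1]
    - [[0,0,0],[0,0,0],1]

```text
time: 2.78
eef_pos: [0.5652, -0.3801, 0.0907]
tcp_rot: [-0.536, 0.461, -0.462, 0.536]
contact_force: [-0.7, 1.2, 2.7]
opening: 0.154
```

```bash
python3 - <<'E'
from h import *
plan([.565,-.381,.092],98.7)
E
```

```text
jaw 98.7 turn [-3.0000e-02  1.7981e+02 -3.0000e-02] shift [ 0.9 -1.3 -0.3]
jaw 278.7 turn [-0.02 -0.19  0.02] shift [ 0.9 -1.3 -0.3]
t 2.78 tcp [ 0.5652 -0.3801  0.0907] x_az -81.49 down [ 4.e-04 -3.e-04 -1.e+00] q [-0.741  0.435  1.655  0.     1.051  0.681] F [-0.7  1.2  2.7] open 0.154
```

step_arm:
  rows:
    - [[0,0,0],[0,-30,0],1]
    - [[0,0,0],[0,-60,0],1]
    - [[0,0,0],[0,-100,0],1]
    - [[0,0,0],[0,-140,0],1]
    - [[0,0,0],[0,-150,0],1]
    - [[0,0,0],[0,-150,0],1]
    - [[0,0,0],[0,-150,0],1]

```text
time: 3.37
eef_pos: [0.5648, -0.3799, 0.2398]
tcp_rot: [0.536, -0.462, 0.462, -0.536]
contact_force: [-0.8, 1.2, -1.3]
opening: 0.157
```

```bash
python3 - <<'E'
from h import *
plan([.62,.024,.24],98.5)
im,d=viewer.read_camera("scene")
crop(im,120,220,130,110,6,"s2.png")
E
```

```text
jaw 98.5 turn [-1.0e-02 -1.8e+02 -1.0e-02] shift [-3.913e+02 -2.000e-01  1.143e+02]
jaw 278.5 turn [ 0.01  0.   -0.01] shift [-3.913e+02 -2.000e-01  1.143e+02]
t 3.37 tcp [ 0.5648 -0.3799  0.2398] x_az -81.5 down [-1.e-04  1.e-04 -1.e+00] q [-0.741  0.293  1.553 -0.     1.296  0.682] F [-0.8  1.2 -1.3] open 0.157
```

View pics/s2.png

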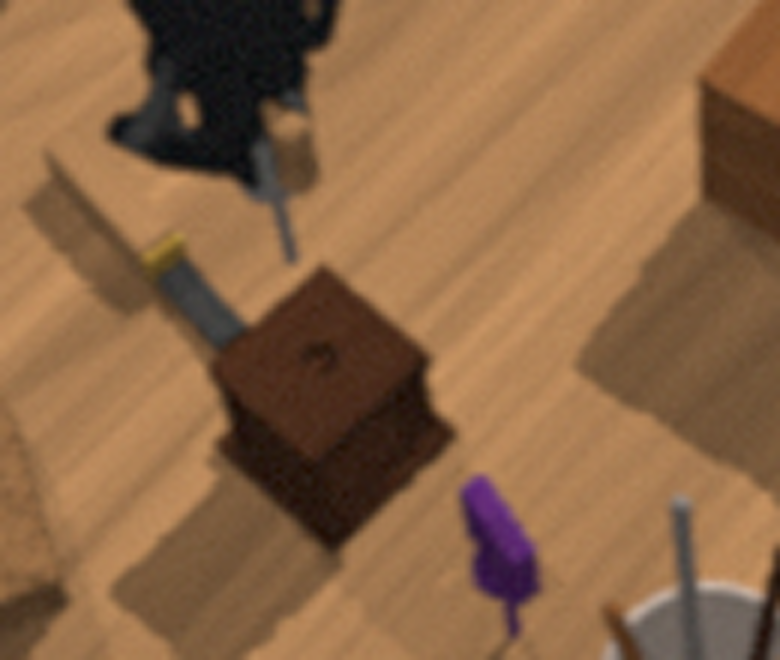

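The rod hangs straight from the gripper, with its tip at crop (292,260), and the stand hole is free at (320,357). Moving to the cabinet.

step_arm:
  rows:
    - [[0,0,0],[-40,0,12],1]
    - [[0,0,0],[-391,0,114],1]
    - [[0,0,0],[-391,0,114],1]
    - [[0,0,0],[-391,0,114],1]
    - [[0,0,0],[-391,0,114],1]
    - [[0,0,0],[-391,0,114],1]
    - [[0,0,0],[-391,0,114],1]
    - [[0,0,0],[-391,0,114],1]
    - [[0,0,0],[-391,0,114],1]
    - [[0,0,0],[-391,0,114],1]

```text
time: 4.25
eef_pos: [0.618, 0.0269, 0.2361]
tcp_rot: [0.537, -0.463, 0.459, -0.535]
contact_force: [1.2, -0.1, 0.1]
opening: 0.16
```

step_arm:
  rows:
    - [[0,0,0],[0,0,0],1]
    - [[0,0,0],[0,0,0],1]
    - [[0,0,0],[0,0,0],1]
    - [[0,0,0],[0,0,0],1]

```text
time: 4.58
eef_pos: [0.6192, 0.0224, 0.2385]
tcp_rot: [0.536, -0.463, 0.461, -0.535]
contact_force: [-0.4, -0.1, -1.1]
opening: 0.155
```

```bash
python3 - <<'E'
from h import *
plan([.654,.024,.21],98.5)
c=viewer.calibration("wrist"); im,d=viewer.read_camera("wrist")
np.savez("pics/w3.npz",im=im,d=d,**c)
cv2.imwrite("pics/w3.png",cv2.resize(im[:,:,::-1],(800,600),interpolation=cv2.INTER_CUBIC))
E
```

```text
jaw 98.5 turn [4.0000e-02 1.7992e+02 2.7000e-01] shift [ 3.5 28.4 34.8]
jaw 278.5 turn [ 0.17 -0.08 -0.02] shift [ 3.5 28.4 34.8]
t 4.58 tcp [0.6192 0.0224 0.2385] x_az -81.58 down [-0.003 -0.    -1.   ] q [-0.127  0.162  1.71  -0.     1.272  1.297] F [-0.4 -0.1 -1.1] open 0.155
```

View pics/w3.png

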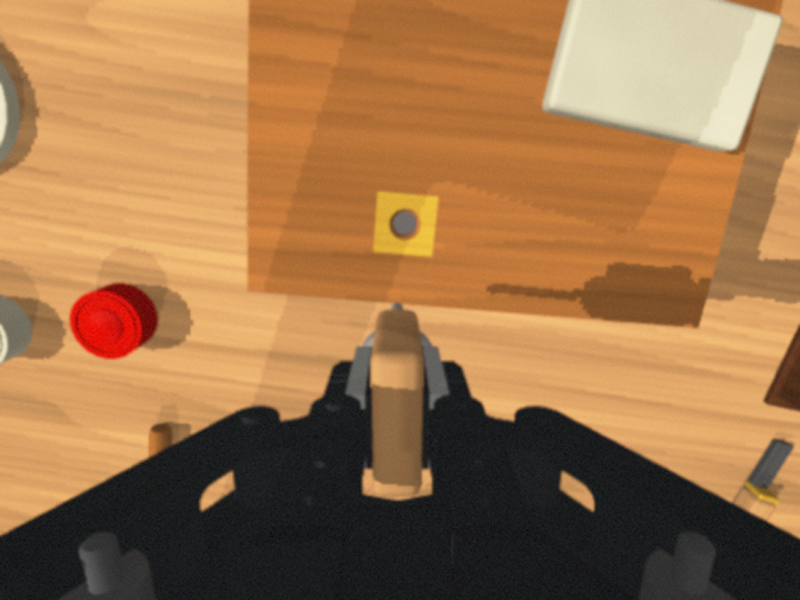

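```bash
python3 - <<'E'
from h import *
z=np.load("pics/w3.npz"); c=dict(K=z["K"],D=z["D"],R=z["R"],t=z["t"])
crop(z["im"],215,110,80,110,7,"w3c.png")
cl=cloud(c,z["d"]); 
print("cab top z", np.round(cl[100:180:20,180:240:20,2],4))
E
```

```text
cab top z [[0.1043 0.1051 0.105 ]
 [0.105  0.1053 0.1048]
 [0.1054 0.106  0.1053]
 [0.105  0.1044 0.1061]]
```

View pics/w3c.png

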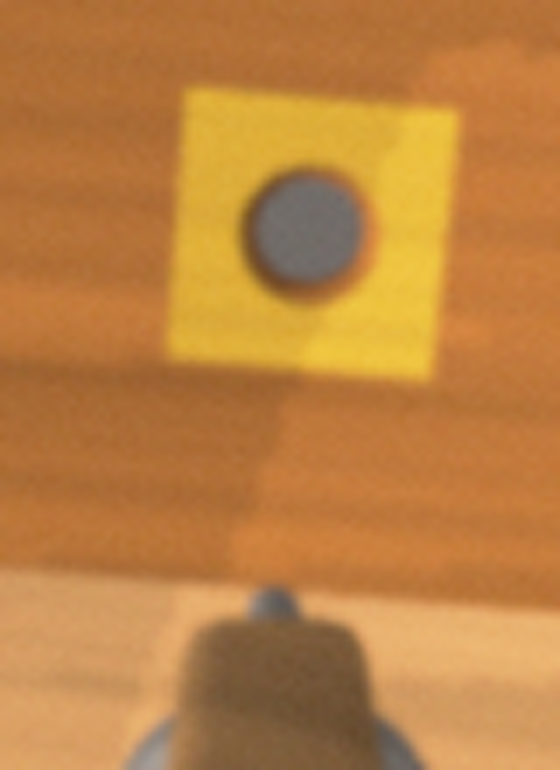

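```bash
python3 - <<'E'
from h import *
z=np.load("pics/w3.npz"); c=dict(K=z["K"],D=z["D"],R=z["R"],t=z["t"])
f=lambda p,zz: on_z(c,(p[0]+.5)/7-.5+215,(p[1]+.5)/7-.5+110,zz)
h=f((311,233),.105); t=f((276,609),.161); t2=f((276,585),.161)
pl=[f(p,.105) for p in [(185,88),(459,108),(432,381),(167,360)]]
print("hole",h,"plate",np.mean(pl,0),[round(np.linalg.norm(pl[i]-pl[i-1])*1000,1) for i in range(4)],"tip",t,t2)
print("delta",h-t)
plan([.6192+h[0]-t[0],.0224+h[1]-t[1],.200],98.5)
E
```

```text
hole [0.65434987 0.02190952 0.105     ] plate [0.65387971 0.02187101 0.105     ] [np.float64(36.5), np.float64(36.3), np.float64(36.8), np.float64(36.4)] tip [0.61834432 0.02142283 0.161     ] [0.62112877 0.02183538 0.161     ]
delta [ 0.03600555  0.00048669 -0.056     ]
jaw 98.5 turn [3.0000e-02 1.7989e+02 1.9000e-01] shift [ 4.5 39.  35.6]
jaw 278.5 turn [ 0.12 -0.11 -0.02] shift [ 4.5 39.  35.6]
t 4.63 tcp [0.6194 0.0221 0.239 ] x_az -81.61 down [-0.0021 -0.     -1.    ] q [-0.128  0.162  1.71  -0.     1.272  1.297] F [-0.2 -0.3 -0.1] open 0.154
```

step_arm:
  rows:
    - [[0,0,0],[4.8,0,35.7],1]
    - [[0,0,0],[4.8,30,35.7],1]
    - [[0,0,0],[4.8,47,35.7],1]
    - [[0,0,0],[4.8,47,35.7],1]
    - [[0,0,0],[4.8,47,35.7],1]
    - [[0,0,0],[4.8,47,35.7],1]
    - [[0,0,0],[4.8,47,35.7],1]

```text
time: 5.22
eef_pos: [0.6568, 0.0234, 0.1956]
tcp_rot: [-0.535, 0.461, -0.463, 0.536]
contact_force: [0.6, -0.1, -0.1]
opening: 0.156
```

```bash
python3 - <<'E'
from h import *
plan([.6552,.0226,.19],98.5)
c=viewer.calibration("wrist"); im,d=viewer.read_camera("wrist")
np.savez("pics/w4.npz",im=im,d=d,**c)
crop(im,200,130,100,75,8,"w4.png")
im,d=viewer.read_camera("scene"); crop(im,230,150,110,90,7,"s4.png")
E
```

```text
jaw 98.5 turn [-9.0000e-02  1.7996e+02 -3.0000e-01] shift [ 0.6  5.6 -1.8]
jaw 278.5 turn [-0.19 -0.04  0.05] shift [ 0.6  5.6 -1.8]
t 5.22 tcp [0.6568 0.0234 0.1956] x_az -81.54 down [ 3.4e-03 -5.0e-04 -1.0e+00] q [-0.118  0.275  1.657 -0.     1.206  1.305] F [ 0.6 -0.1 -0.1] open 0.156
```

View pics/w4.png

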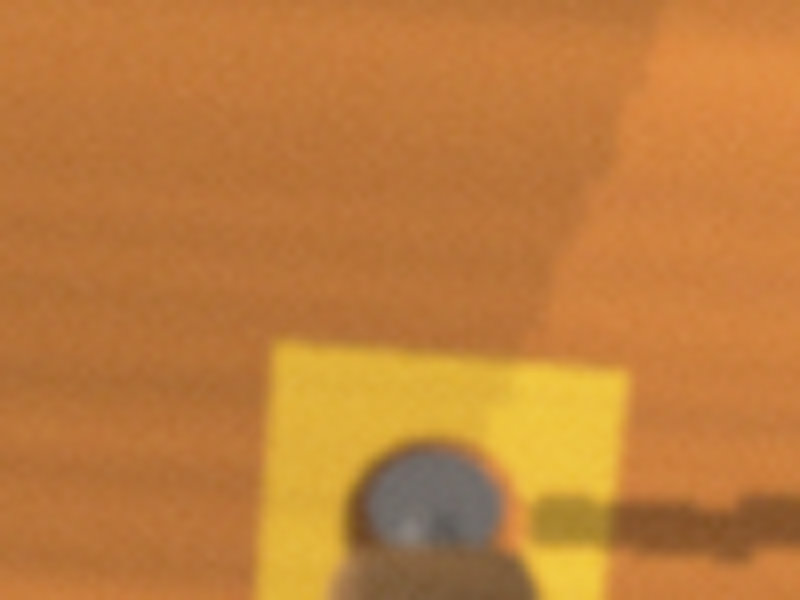

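View pics/s4.png

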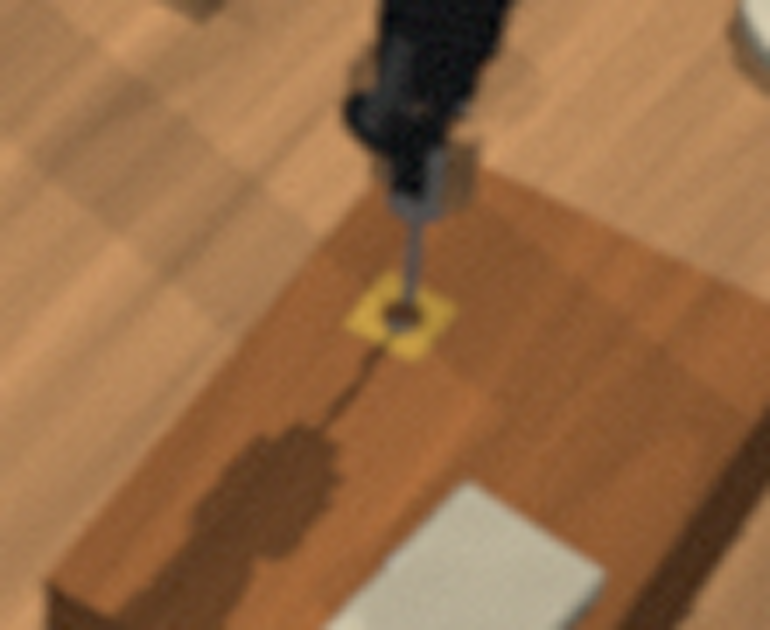

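```bash
python3 - <<'E'
from h import *
z=np.load("pics/w4.npz"); c=dict(K=z["K"],D=z["D"],R=z["R"],t=z["t"])
f=lambda p,zz: on_z(c,(p[0]+.5)/8-.5+200,(p[1]+.5)/8-.5+130,zz)
print("tip edge",f((430,508),.118),"hole top edge",f((435,438),.105), "L,R",f((350,510),.105),f((522,510),.105))
plan([.6552,.0226,.18],98.5)
E
```

```text
tip edge [0.65925763 0.02342578 0.118     ] hole top edge [0.66308669 0.02346267 0.105     ] L,R [0.65414846 0.03107271 0.105     ] [0.65676837 0.01337047 0.105     ]
jaw 98.5 turn [-8.0000e-02  1.7998e+02 -2.9000e-01] shift [ 0.9 15.5 -1.7]
jaw 278.5 turn [-0.19 -0.02  0.05] shift [ 0.9 15.5 -1.7]
t 5.32 tcp [0.6567 0.0237 0.1955] x_az -81.52 down [ 3.3e-03 -4.0e-04 -1.0e+00] q [-0.118  0.275  1.657  0.     1.206  1.305] F [-0.3  0.2 -0.8] open 0.155
```

step_arm:
  rows:
    - [[0,0,0],[1,8,-1],1]
    - [[0,0,0],[1,16,-1],1]
    - [[0,0,0],[1,24,-1],1]
    - [[0,0,0],[1,30,-1],1]
    - [[0,0,0],[1,30,-1],1]

```text
time: 5.73
eef_pos: [0.6536, 0.0231, 0.1603]
tcp_rot: [0.537, -0.463, 0.46, -0.535]
contact_force: [-1.8, -0.7, -0.5]
opening: 0.156
```

step_arm:
  rows:
    - [[0,0,0],[0,5,0],1]
    - [[0,0,0],[0,9,0],1]
    - [[0,0,0],[0,13,0],1]
    - [[0,0,0],[0,15,0],1]
    - [[0,0,0],[0,15,0],1]

```text
time: 6.15
eef_pos: [0.6551, 0.0229, 0.1501]
tcp_rot: [0.536, -0.461, 0.461, -0.536]
contact_force: [-3.3, -0.9, 6.1]
opening: 0.159
```

```bash
python3 - <<'E'
from h import *
plan([.6552,.0226,.15],98.5)
im,d=viewer.read_camera("scene"); crop(im,200,150,150,110,5,"s5.png")
E
```

```text
jaw 98.5 turn [ 4.0000e-02 -1.7997e+02 -5.0000e-02] shift [0.3 0.1 0.1]
jaw 278.5 turn [0.03 0.03 0.02] shift [0.3 0.1 0.1]
t 6.15 tcp [0.6551 0.0229 0.1501] x_az -81.47 down [-5.e-04 -5.e-04 -1.e+00] q [-1.190e-01  3.170e-01  1.692e+00 -1.000e-03  1.133e+00  1.303e+00] F [-3.3 -0.9  6.1] open 0.159
```

View pics/s5.png

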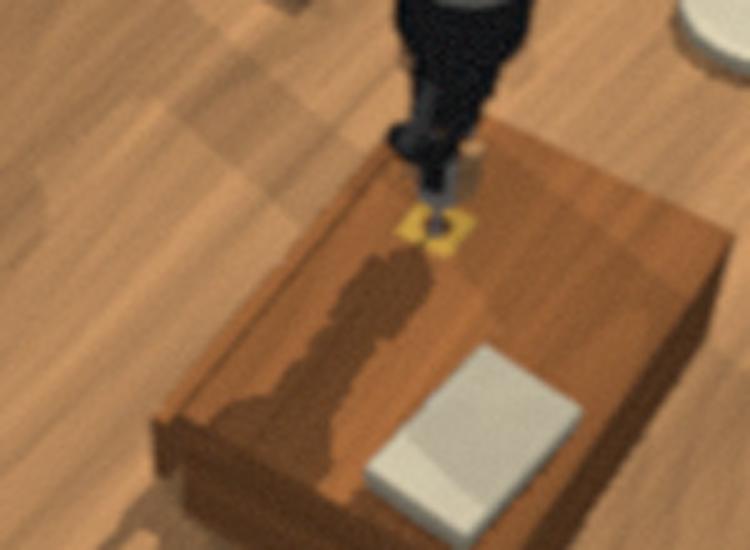

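The front panel has started to come out at crop (170,380), and 6 N is felt on the rod. I'll hold briefly, then withdraw.

step_arm:
  rows:
    - [[0,0,0],[0,0,0],1]
    - [[0,0,0],[0,0,0],1]
    - [[0,0,0],[0,0,0],1]
    - [[0,0,0],[0,0,0],1]
    - [[0,0,0],[0,0,0],1]
    - [[0,0,0],[0,0,0],1]

```text
time: 6.7
eef_pos: [0.6552, 0.0229, 0.1505]
tcp_rot: [0.536, -0.461, 0.462, -0.536]
contact_force: [-3.9, 0.1, 6.5]
opening: 0.156
```

step_arm:
  rows:
    - [[0,0,0],[0,-12,0],1]
    - [[0,0,0],[0,-24,0],1]
    - [[0,0,0],[0,-38,0],1]
    - [[0,0,0],[0,-60,0],1]
    - [[0,0,0],[0,-90,0],1]
    - [[0,0,0],[0,-90,0],1]
    - [[0,0,0],[0,-90,0],1]

```text
time: 7.28
eef_pos: [0.6567, 0.0228, 0.2426]
tcp_rot: [-0.534, 0.459, -0.464, 0.537]
contact_force: [-0.2, 0.8, -0.4]
opening: 0.157
```

```bash
python3 - <<'E'
from h import *
plan([.565,-.38,.2398],98.51)
c=viewer.calibration("wrist"); im,d=viewer.read_camera("wrist")
np.savez("pics/w6.npz",im=im,d=d,**c)
cv2.imwrite("pics/w6.png",cv2.resize(im[:,:,::-1],(800,600),interpolation=cv2.INTER_CUBIC))
im,d=viewer.read_camera("top");np.savez("pics/top6.npz",im=im,d=d); crop(im,200,100,150,120,5,"t6.png")
E
```

```text
jaw 98.51 turn [-1.6e-01  1.8e+02 -6.1e-01] shift [ 384.8    2.5 -150.3]
jaw 278.51 turn [-0.39 -0.    0.1 ] shift [ 384.8    2.5 -150.3]
t 7.28 tcp [0.6567 0.0228 0.2426] x_az -81.49 down [ 6.9e-03 -8.0e-04 -1.0e+00] q [-0.119  0.236  1.617  0.     1.282  1.303] F [-0.2  0.8 -0.4] open 0.157
```

View pics/w6.png

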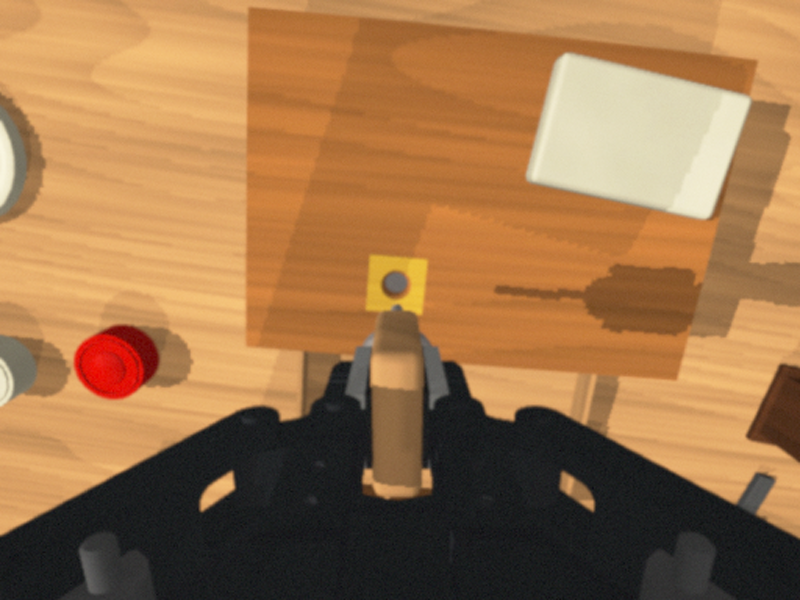

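View pics/t6.png

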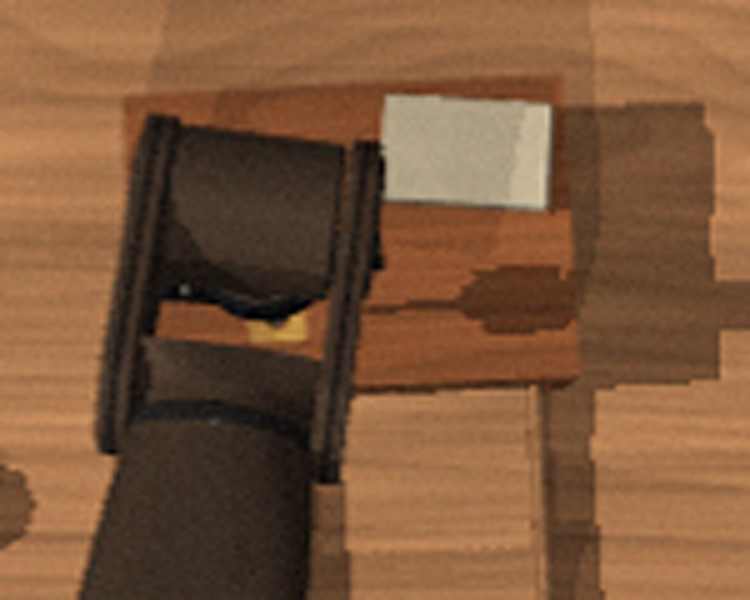

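The tray is open; its walls show at (305,385) and (580,400), and the rod sits in the grip as before. Returning the rod.

step_arm:
  rows:
    - [[0,0,0],[40,0,-15],1]
    - [[0,0,0],[385,0,-150],1]
    - [[0,0,0],[385,0,-150],1]
    - [[0,0,0],[385,0,-150],1]
    - [[0,0,0],[385,0,-150],1]
    - [[0,0,0],[385,0,-150],1]
    - [[0,0,0],[385,0,-150],1]
    - [[0,0,0],[385,0,-150],1]
    - [[0,0,0],[385,0,-150],1]
    - [[0,0,0],[385,0,-150],1]

```text
time: 8.22
eef_pos: [0.562, -0.3817, 0.2361]
tcp_rot: [0.536, -0.463, 0.46, -0.536]
contact_force: [1.3, 0.4, -0.7]
opening: 0.159
```

step_arm:
  rows:
    - [[0,0,0],[0,0,0],1]
    - [[0,0,0],[0,0,0],1]
    - [[0,0,0],[0,0,0],1]
    - [[0,0,0],[0,0,0],1]
    - [[0,0,0],[0,0,0],1]

```text
time: 8.63
eef_pos: [0.5641, -0.3783, 0.2379]
tcp_rot: [-0.536, 0.461, -0.461, 0.536]
contact_force: [-0.1, 0.1, -0.4]
opening: 0.16
```

```bash
python3 - <<'E'
from h import *
plan([.565,-.380,.18],98.5)
c=viewer.calibration("wrist"); im,d=viewer.read_camera("wrist")
np.savez("pics/w7.npz",im=im,d=d,**c)
cv2.imwrite("pics/w7.png",cv2.resize(im[:,:,::-1],(800,600),interpolation=cv2.INTER_CUBIC))
E
```

```text
jaw 98.5 turn [-8.0000e-02 -1.7988e+02 -4.0000e-02] shift [ 1.9 57.9  0.6]
jaw 278.5 turn [ 0.02  0.12 -0.05] shift [ 1.9 57.9  0.6]
t 8.63 tcp [ 0.5641 -0.3783  0.2379] x_az -81.38 down [-6.e-04  8.e-04 -1.e+00] q [-0.74   0.291  1.559  0.     1.293  0.68 ] F [-0.1  0.1 -0.4] open 0.16
```

View pics/w7.png

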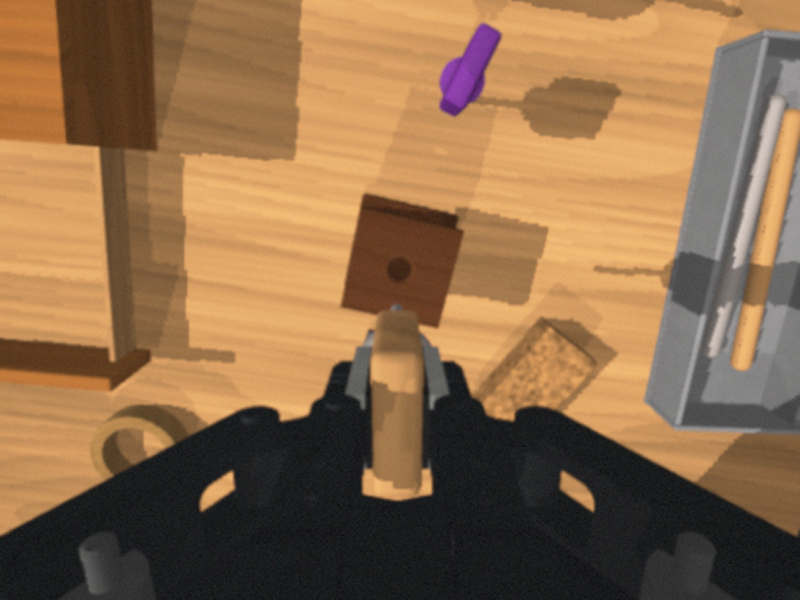

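```bash
python3 - <<'E'
from h import *
z=np.load("pics/w7.npz"); c=dict(K=z["K"],D=z["D"],R=z["R"],t=z["t"])
crop(z["im"],205,120,100,90,8,"w7c.png")
f=lambda p,zz: on_z(c,(p[0]+.5)*.64-.5,(p[1]+.5)*.64-.5,zz)
print(f((399,270),.078), f((397,306),.160)-[.003,0,0])
E
```

```text
[ 0.56514193 -0.38020843  0.078     ] [ 0.5610736  -0.37893685  0.16      ]
```

View pics/w7c.png

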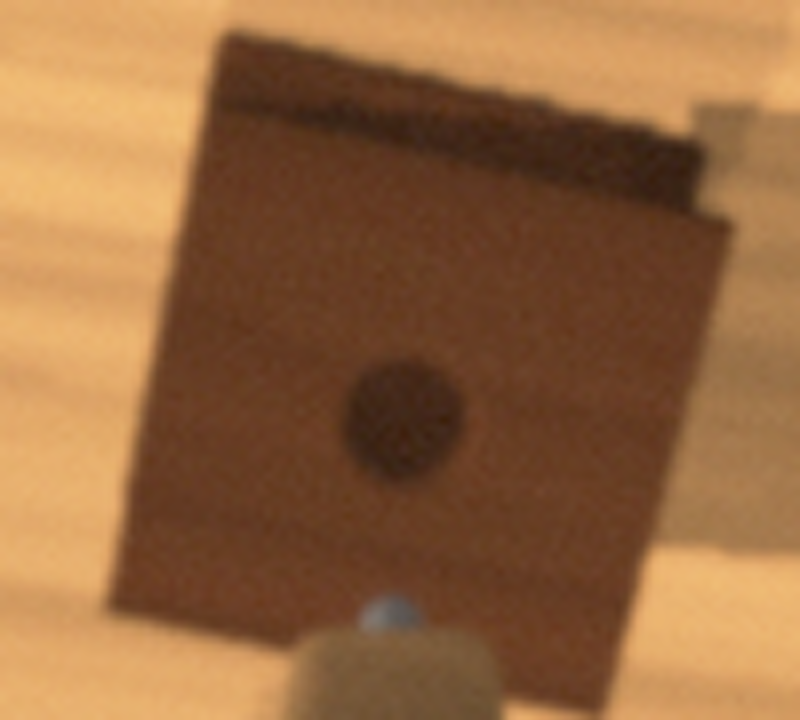

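step_arm:
  rows:
    - [[0,0,0],[1.7,25,1],1]
    - [[0,0,0],[1.7,55,1],1]
    - [[0,0,0],[1.7,65,1],1]
    - [[0,0,0],[1.7,65,1],1]
    - [[0,0,0],[1.7,65,1],1]
    - [[0,0,0],[1.7,65,1],1]

```text
time: 9.18
eef_pos: [0.5658, -0.3819, 0.1754]
tcp_rot: [0.536, -0.46, 0.462, -0.536]
contact_force: [0.1, 0.3, -0.4]
opening: 0.158
```

```bash
python3 - <<'E'
from h import *
plan([.5655,-.380,.0915],98.5)
c=viewer.calibration("wrist"); im,d=viewer.read_camera("wrist")
np.savez("pics/w8.npz",im=im,d=d,**c)
crop(im,205,150,100,75,8,"w8.png")
im,d=viewer.read_camera("scene"); crop(im,120,220,120,100,6,"s8.png")
E
```

```text
jaw 98.5 turn [ 2.1000e-01 -1.7996e+02  1.7000e-01] shift [-2.1 83.9 -0.2]
jaw 278.5 turn [-0.11  0.04  0.13] shift [-2.1 83.9 -0.2]
t 9.18 tcp [ 0.5658 -0.3819  0.1754] x_az -81.46 down [ 0.0022 -0.002  -1.    ] q [-0.742  0.347  1.605 -0.     1.187  0.68 ] F [ 0.1  0.3 -0.4] open 0.158
```

View pics/w8.png

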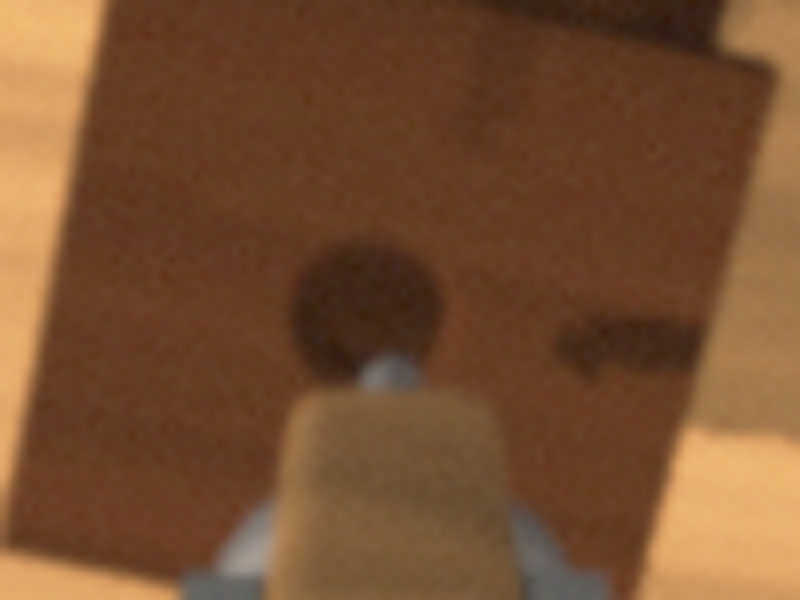

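View pics/s8.png

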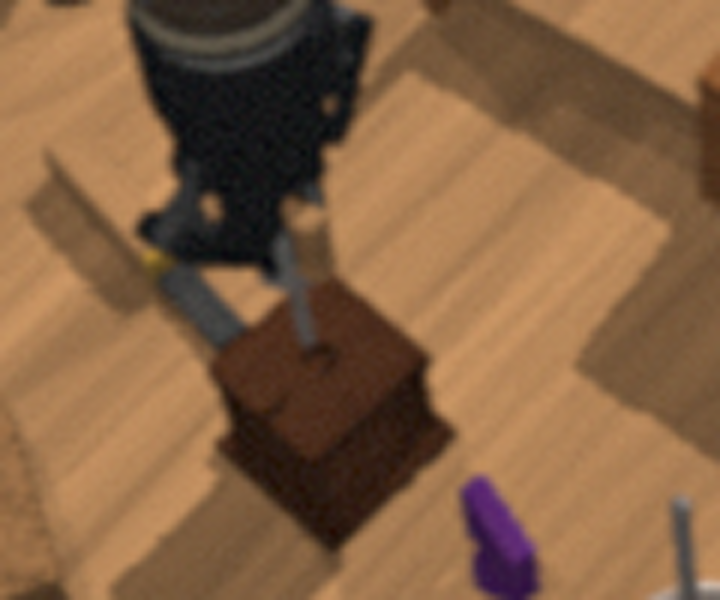

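step_arm:
  rows:
    - [[0,0,0],[-2,8,0],1]
    - [[0,0,0],[-2,18,0],1]
    - [[0,0,0],[-2,30,0],1]
    - [[0,0,0],[-2,40,0],1]
    - [[0,0,0],[-2,40,0],1]

```text
time: 9.7
eef_pos: [0.5631, -0.3783, 0.1289]
tcp_rot: [-0.536, 0.464, -0.46, 0.536]
contact_force: [1.3, -0.6, -1.3]
opening: 0.161
```

```bash
python3 - <<'E'
from h import *
plan([.5655,-.380,.0915],98.5)
E
```

```text
jaw 98.5 turn [  0.38 179.99   0.3 ] shift [ 2.2 37.4  2.2]
jaw 278.5 turn [ 0.19 -0.01 -0.24] shift [ 2.2 37.4  2.2]
t 9.7 tcp [ 0.5631 -0.3783  0.1289] x_az -81.51 down [-0.004   0.0037 -1.    ] q [-0.741  0.389  1.641  0.     1.117  0.682] F [ 1.3 -0.6 -1.3] open 0.161
```

step_arm:
  rows:
    - [[0,0,0],[0.5,12,0.5],1]
    - [[0,0,0],[0.5,24,0.5],1]
    - [[0,0,0],[0.5,32,0.5],1]
    - [[0,0,0],[0.5,36,0.5],1]
    - [[0,0,0],[0.5,36,0.5],1]
    - [[0,0,0],[0.5,36,0.5],1]

```text
time: 10.2
eef_pos: [0.5651, -0.3799, 0.097]
tcp_rot: [-0.536, 0.462, -0.461, 0.536]
contact_force: [0.7, -0.2, -1.0]
opening: 0.159
```

```bash
python3 - <<'E'
from h import *
plan([.5655,-.380,.0907],98.5)
im,d=viewer.read_camera("scene"); crop(im,120,220,120,100,6,"s9.png")
E
```

```text
jaw 98.5 turn [-4.0e-02 -1.8e+02 -4.0e-02] shift [0.2 6.3 0.4]
jaw 278.5 turn [ 0.02  0.   -0.03] shift [0.2 6.3 0.4]
t 10.2 tcp [ 0.5651 -0.3799  0.097 ] x_az -81.5 down [-5.e-04  4.e-04 -1.e+00] q [-0.741  0.428  1.652 -0.     1.062  0.682] F [ 0.7 -0.2 -1. ] open 0.159
```

View pics/s9.png

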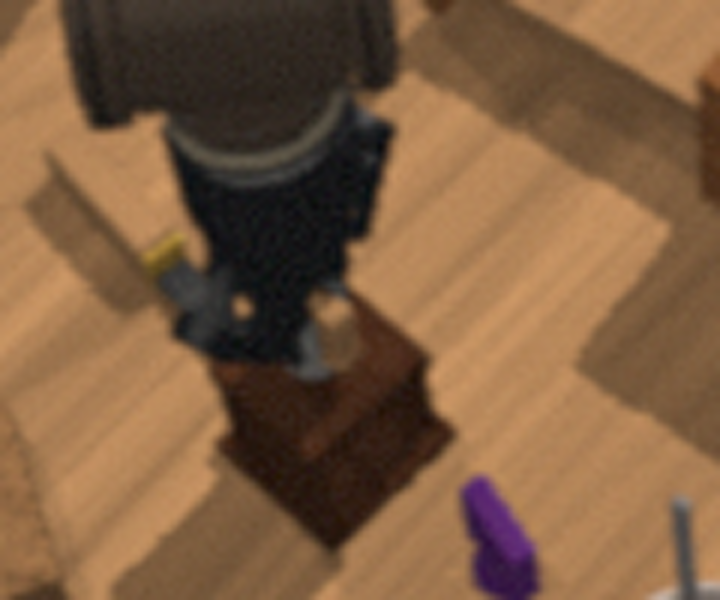

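The rod is in the hole with the collar about 6 mm above the plate. I'll lower it to contact, then release.

step_arm:
  rows:
    - [[0,0,0],[0,3,0],1]
    - [[0,0,0],[0,5.5,0],1]
    - [[0,0,0],[0,5.5,0],1]
    - [[0,0,0],[0,5.5,0],1]

```text
time: 10.58
eef_pos: [0.5651, -0.3799, 0.0917]
tcp_rot: [-0.536, 0.462, -0.461, 0.536]
contact_force: [1.0, 0.1, -0.5]
opening: 0.156
```

step_arm:
  rows:
    - [[0,0,0],[0,0,0],0.6]
    - [[0,0,0],[0,0,0],0.3]
    - [[0,0,0],[0,0,0],0]
    - [[0,0,0],[0,0,0],0]
    - [[0,0,0],[0,0,0],0]
    - [[0,0,0],[0,0,0],0]
    - [[0,0,0],[0,0,0],0]

```text
time: 11.17
eef_pos: [0.5652, -0.38, 0.0919]
tcp_rot: [-0.536, 0.462, -0.462, 0.536]
contact_force: [0.1, 0.5, 0.1]
opening: 0.999
```

step_arm:
  rows:
    - [[0,0,0],[0,-20,0],0]
    - [[0,0,0],[0,-50,0],0]
    - [[0,0,0],[0,-90,0],0]
    - [[0,0,0],[0,-130,0],0]
    - [[0,0,0],[0,-130,0],0]
    - [[0,0,0],[0,-130,0],0]
    - [[0,0,0],[0,-130,0],0]

```text
time: 11.75
eef_pos: [0.565, -0.3798, 0.2217]
tcp_rot: [-0.536, 0.462, -0.462, 0.536]
contact_force: [-0.2, 0.2, -1.3]
opening: 1.0
```

```bash
python3 - <<'E'
from h import *
plan([.34,-.35,.20],80)
c=viewer.calibration("wrist"); im,d=viewer.read_camera("wrist")
np.savez("pics/w10.npz",im=im,d=d,**c)
cv2.imwrite("pics/w10.png",cv2.resize(im[:,:,::-1],(800,600),interpolation=cv2.INTER_CUBIC))
im,d=viewer.read_camera("scene"); np.savez("pics/s10.npz",im=im,d=d);cv2.imwrite("pics/s10.png",cv2.resize(im[:,:,::-1],(800,600),interpolation=cv2.INTER_CUBIC))
E
```

```text
jaw 80 turn [  -0.  -161.5   -0. ] shift [ -62.8   21.7 -218.1]
jaw 260 turn [ 0.  18.5 -0. ] shift [ -62.8   21.7 -218.1]
t 11.75 tcp [ 0.565  -0.3798  0.2217] x_az -81.5 down [-0.  0. -1.] q [-0.741  0.306  1.57   0.     1.266  0.682] F [-0.2  0.2 -1.3] open 1.0
```

View pics/w10.png

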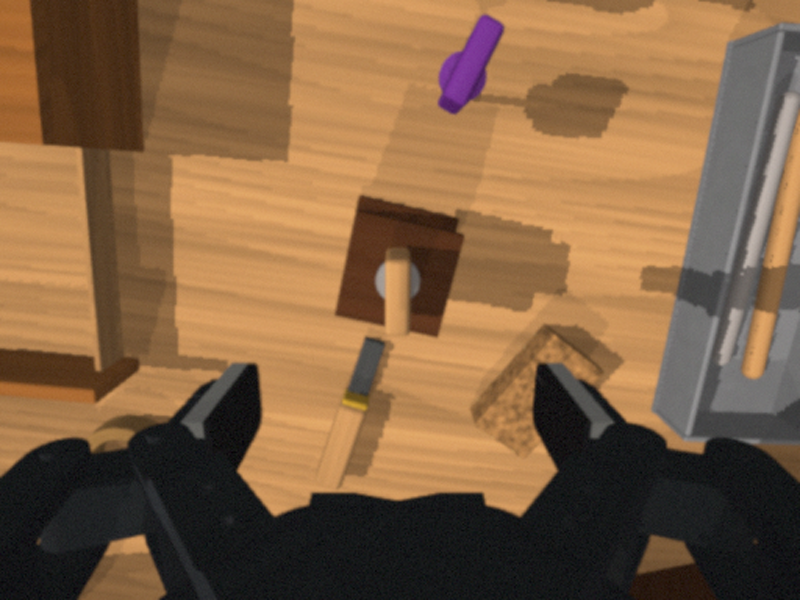

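View pics/s10.png

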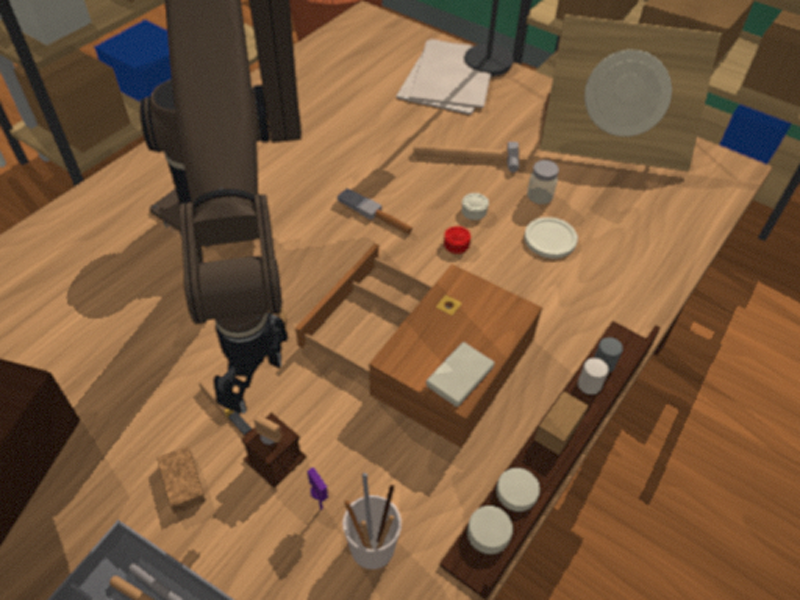

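The rod stands upright again with its collar down; the handle is at (398,290). The file's tip is at (374,340) and its tail at (330,487). The tray is fully out with its panel at the left, and the long bay is the narrow one on the far (+y) side.

```bash
python3 - <<'E'
from h import *
np.set_printoptions(precision=4,suppress=True)
z=np.load("pics/w10.npz"); c=dict(K=z["K"],D=z["D"],R=z["R"],t=z["t"])
crop(z["im"],190,205,110,110,7,"w10c.png")
g=cloud(c,z["d"])
z2=np.load("pics/s10.npz"); cs=viewer.calibration("scene")
crop(z2["im"],180,145,130,110,6,"s10c.png")
f=lambda p,zz: on_z(c,(p[0]+.5)*.64-.5,(p[1]+.5)*.64-.5,zz)
for n,p,h in [("cork",(475,410),.03),("cork",(548,326),.03)]: print(n,f(p,h))
E
```

```text
cork [ 0.4529 -0.462   0.03  ]
cork [ 0.5325 -0.5042  0.03  ]
```

View pics/w10c.png

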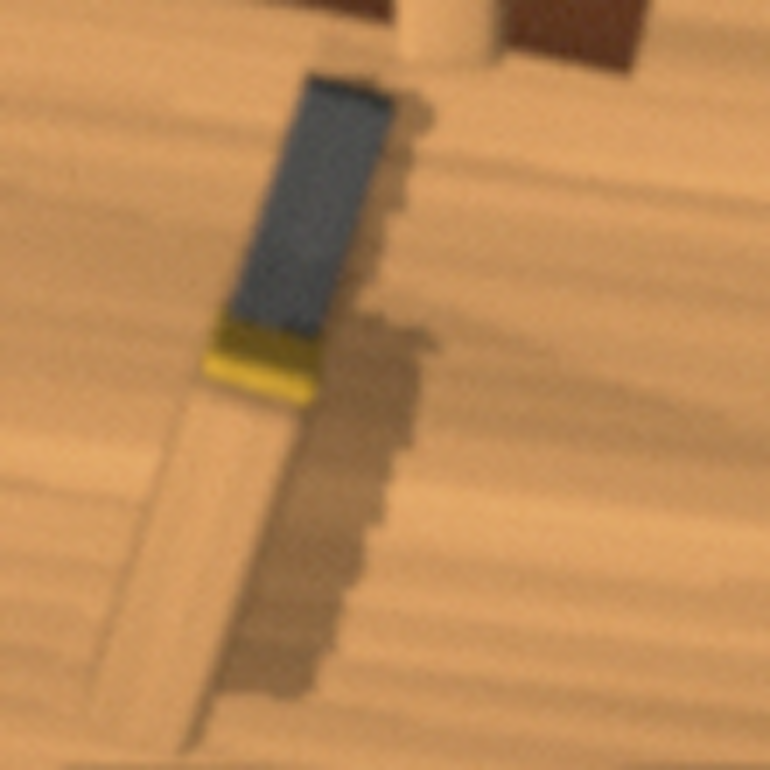

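View pics/s10c.png

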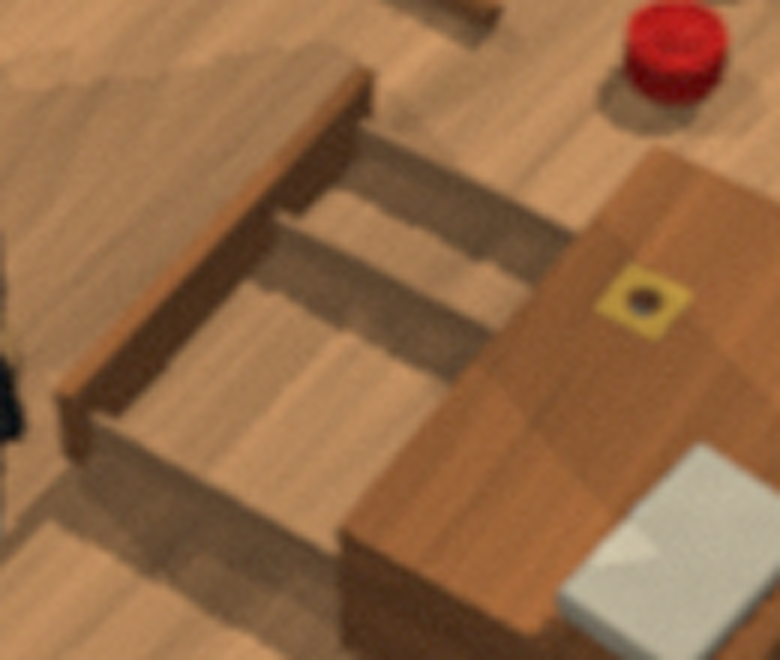

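```bash
python3 - <<'E'
from h import *
np.set_printoptions(precision=4,suppress=True)
z=np.load("pics/w10.npz"); c=dict(K=z["K"],D=z["D"],R=z["R"],t=z["t"])
f=lambda p,zz: on_z(c,(p[0]+.5)/7-.5+190,(p[1]+.5)/7-.5+205,zz)
tip=(f((312,88),.008)+f((393,108),.008))/2
b0=(f((232,320),.008)+f((318,335),.008))/2
h1=(f((195,390),.024)+f((303,408),.024))/2
h0=(f((92,725),.024)+f((185,750),.024))/2
print(tip,b0,h1,h0, "w",np.linalg.norm(f((195,390),.024)-f((303,408),.024)),np.linalg.norm(f((312,88),.008)-f((393,108),.008)))
for a,b in [(h0,tip),(h1,tip),(h0,h1)]: print(np.degrees(np.arctan2((b-a)[1],(b-a)[0])),np.linalg.norm((b-a)[:2]))
cs=viewer.calibration("scene")
k=lambda p,zz: on_z(cs,(p[0]+.5)/6-.5+180,(p[1]+.5)/6-.5+145,zz)
for n,p in [("+y wall pan",(367,123)),("+y cab",(580,235)),("div pan",(280,218)),("div cab",(492,332)),("-y pan",(100,418)),("-y cab",(335,550))]:
    print(n,k(p,.040))
print("panel",k((365,72),.068),k((62,388),.068))
zt=np.load("pics/top6.npz"); ct=viewer.calibration("top"); g=cloud(ct,zt["d"])
E
```

```text
[ 0.4913 -0.3734  0.008 ] [ 0.4425 -0.3651  0.008 ] [ 0.4357 -0.3624  0.024 ] [ 0.359  -0.3499  0.024 ] w 0.020290537680263395 0.015531899139852685
-10.074335864468818 0.1344528708450371
-11.248615362926694 0.05676765117836025
-9.216499398182089 0.07770585100668412
+y wall pan [0.4372 0.0811 0.04  ]
+y cab [0.5771 0.0864 0.04  ]
div pan [ 0.4426 -0.002   0.04  ]
div cab [0.5788 0.0045 0.04  ]
-y pan [ 0.4541 -0.1611  0.04  ]
-y cab [ 0.5979 -0.1517  0.04  ]
panel [0.429  0.0901 0.068 ] [ 0.4423 -0.1729  0.068 ]
```

```bash
python3 - <<'E'
from h import *
plan([.426,-.3615,.12],80)
E
```

```text
jaw 80 turn [  -0.23 -161.5    -0.26] shift [ -37.6   99.7 -133.8]
jaw 260 turn [ 0.18 18.5  -0.16] shift [ -37.6   99.7 -133.8]
t 11.85 tcp [ 0.5642 -0.3792  0.2192] x_az -81.5 down [-0.0032  0.0029 -1.    ] q [-0.741  0.308  1.572 -0.     1.266  0.682] F [ 0.6  0.1 -1.2] open 0.996
```

step_arm:
  rows:
    - [[0,7,0],[-11,10,-39],0]
    - [[0,14,0],[-22,20,-76],0]
    - [[0,18.5,0],[-33,50,-115],0]
    - [[0,18.5,0],[-37,80,-134],0]
    - [[0,18.5,0],[-37,101,-134],0]
    - [[0,18.5,0],[-37,101,-134],0]
    - [[0,18.5,0],[-37,101,-134],0]
    - [[0,18.5,0],[-37,101,-134],0]
    - [[0,18.5,0],[-37,101,-134],0]

```text
time: 12.6
eef_pos: [0.4288, -0.3644, 0.1228]
tcp_rot: [0.455, -0.54, 0.543, -0.455]
contact_force: [0.6, 0.5, 0.1]
opening: 1.0
```

```bash
python3 - <<'E'
from h import *
plan([.426,-.3615,.006],80)
c=viewer.calibration("wrist"); im,d=viewer.read_camera("wrist")
np.savez("pics/w11.npz",im=im,d=d,**c)
a=np.radians(-10); 
print(proj(c,[[.426,-.3615,.024],[.4236+.07*np.cos(a),-.361+.07*np.sin(a),.008],[.4236+.014*np.cos(a),-.361+.014*np.sin(a),.024]])/.64)
cv2.imwrite("pics/w11.png",cv2.resize(im[:,:,::-1],(800,600),interpolation=cv2.INTER_CUBIC))
E
```

```text
jaw 80 turn [   0.21 -179.95    0.25] shift [ -2.7 116.8  -3.6]
jaw 260 turn [-0.16  0.05  0.13] shift [ -2.7 116.8  -3.6]
t 12.6 tcp [ 0.4288 -0.3644  0.1228] x_az -99.95 down [ 0.0024 -0.0028 -1.    ] q [-0.885  0.155  1.943  0.     1.04   0.86 ] F [0.6 0.5 0.1] open 1.0
[[390.47357152 301.16288   ]
 [390.26918761 174.4937925 ]
 [390.27663173 280.7618    ]]
```

View pics/w11.png

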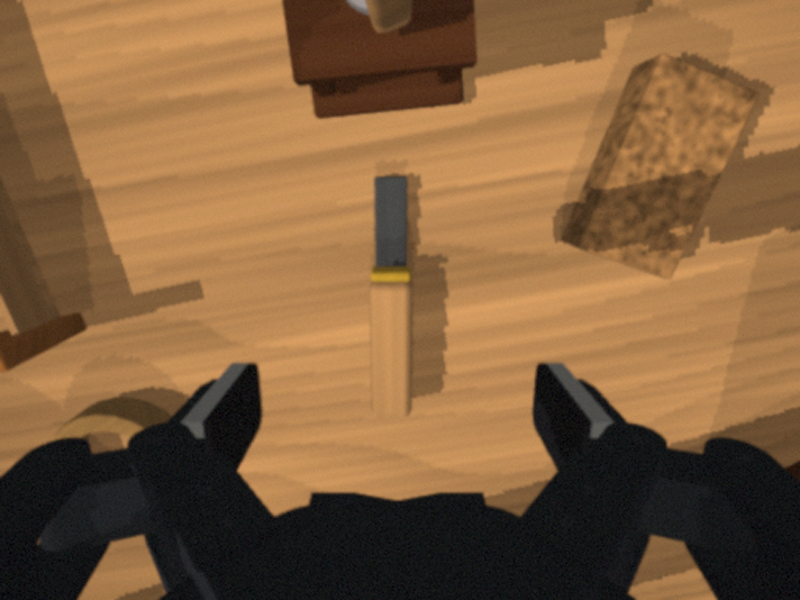

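Prediction and picture agree: the ferrule is at (390,275) and the tip at (390,175). Descending and gripping.

step_arm:
  rows:
    - [[0,0,0],[-1,40,-2],0]
    - [[0,0,0],[-1,80,-2],0]
    - [[0,0,0],[-1,105,-2],0]
    - [[0,0,0],[-1,113,-2],0]
    - [[0,0,0],[-1,113,-2],0]
    - [[0,0,0],[-1,113,-2],0]

```text
time: 13.15
eef_pos: [0.4266, -0.363, 0.0093]
tcp_rot: [0.455, -0.541, 0.542, -0.455]
contact_force: [0.4, 0.3, 0.6]
opening: 0.998
```

step_arm:
  newtons: 50
  rows:
    - [[0,0,0],[0,0,0],1]
    - [[0,0,0],[0,0,0],1]
    - [[0,0,0],[0,0,0],1]
    - [[0,0,0],[0,0,0],1]
    - [[0,0,0],[0,0,0],1]
    - [[0,0,0],[0,0,0],1]
    - [[0,0,0],[0,0,0],1]
    - [[0,0,0],[0,0,0],1]

```text
time: 13.82
eef_pos: [0.4259, -0.3625, 0.0088]
tcp_rot: [0.455, -0.541, 0.542, -0.455]
contact_force: [-0.5, 0.1, 5.1]
opening: 0.267
```

```bash
python3 - <<'E'
from h import *
plan([.426,-.3615,.13],80)
E
```

```text
jaw 80 turn [ 9.0e-02 -1.8e+02  1.1e-01] shift [-9.000e-01 -1.212e+02  1.000e-01]
jaw 260 turn [-0.07  0.    0.06] shift [-9.000e-01 -1.212e+02  1.000e-01]
t 13.82 tcp [ 0.4259 -0.3625  0.0088] x_az -100.0 down [ 0.0011 -0.0012 -1.    ] q [-0.887  0.325  1.987  0.     0.827  0.859] F [-0.5  0.1  5.1] open 0.267
```

step_arm:
  rows:
    - [[0,0,0],[0,-20,0],1]
    - [[0,0,0],[0,-50,0],1]
    - [[0,0,0],[0,-90,0],1]
    - [[0,0,0],[0,-130,0],1]
    - [[0,0,0],[0,-150,0],1]
    - [[0,0,0],[0,-150,0],1]

```text
time: 14.32
eef_pos: [0.4276, -0.3644, 0.1639]
tcp_rot: [0.455, -0.538, 0.545, -0.455]
contact_force: [-0.1, -0.5, 0.1]
opening: 0.265
```

```bash
python3 - <<'E'
from h import *
plan([.46,.0,.16],93.2)
c=viewer.calibration("wrist"); im,d=viewer.read_camera("wrist")
cv2.imwrite("pics/w12.png",cv2.resize(im[:,:,::-1],(800,600),interpolation=cv2.INTER_CUBIC))
E
```

```text
jaw 93.2 turn [ -0.68 166.81  -0.62] shift [-364.5    1.   -31.3]
jaw 273.2 turn [ -0.43 -13.19   0.46] shift [-364.5    1.   -31.3]
t 14.32 tcp [ 0.4276 -0.3644  0.1639] x_az -99.99 down [ 0.0069 -0.0085 -0.9999] q [-0.886  0.099  1.923  0.     1.109  0.859] F [-0.1 -0.5  0.1] open 0.265
```

View pics/w12.png

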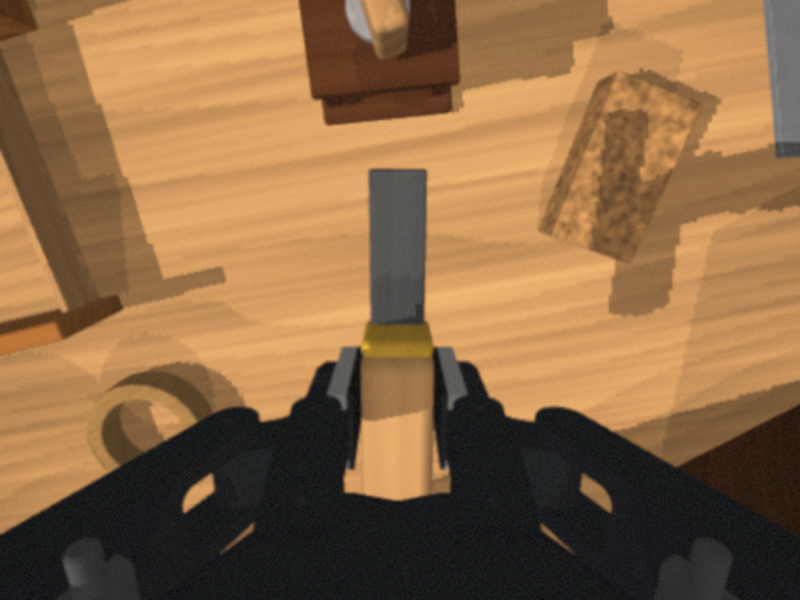

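```bash
python3 - <<'E'
from h import *
plan([.475,.042,.17],93.2)
E
```

```text
jaw 93.2 turn [ -0.35 166.81  -0.32] shift [-407.3  -11.1  -22.4]
jaw 273.2 turn [ -0.22 -13.19   0.24] shift [-407.3  -11.1  -22.4]
t 14.37 tcp [ 0.4264 -0.3631  0.1605] x_az -99.99 down [ 0.0036 -0.0044 -1.    ] q [-0.887  0.101  1.927 -0.     1.108  0.859] F [ 0.4  0.5 -1.1] open 0.267
```

step_arm:
  rows:
    - [[0,-2,0],[-40,-10,-2],1]
    - [[0,-5,0],[-407,-10,-22],1]
    - [[0,-8,0],[-407,-10,-22],1]
    - [[0,-13.2,0],[-407,-10,-22],1]
    - [[0,-13.2,0],[-407,-10,-22],1]
    - [[0,-13.2,0],[-407,-10,-22],1]
    - [[0,-13.2,0],[-407,-10,-22],1]
    - [[0,-13.2,0],[-407,-10,-22],1]
    - [[0,-13.2,0],[-407,-10,-22],1]
    - [[0,-13.2,0],[-407,-10,-22],1]

```text
time: 15.2
eef_pos: [0.4722, 0.0456, 0.1649]
tcp_rot: [0.515, -0.487, 0.484, -0.513]
contact_force: [0.2, -0.3, -1.2]
opening: 0.267
```

step_arm:
  rows:
    - [[0,0,0],[0,0,0],1]
    - [[0,0,0],[0,0,0],1]
    - [[0,0,0],[0,0,0],1]
    - [[0,0,0],[0,0,0],1]
    - [[0,0,0],[0,0,0],1]
    - [[0,0,0],[0,0,0],1]

```text
time: 15.7
eef_pos: [0.4742, 0.0416, 0.1675]
tcp_rot: [0.513, -0.487, 0.486, -0.513]
contact_force: [0.2, 0.0, -1.2]
opening: 0.266
```

```bash
python3 - <<'E'
from h import *
plan([.521,.044,.10],93.2)
c=viewer.calibration("wrist"); im,d=viewer.read_camera("wrist")
np.savez("pics/w13.npz",im=im,d=d,**c)
cv2.imwrite("pics/w13.png",cv2.resize(im[:,:,::-1],(800,600),interpolation=cv2.INTER_CUBIC))
E
```

```text
jaw 93.2 turn [0.0000e+00 1.7987e+02 5.0000e-02] shift [ 0.1 67.5 46.9]
jaw 273.2 turn [ 0.03 -0.13 -0.  ] shift [ 0.1 67.5 46.9]
t 15.7 tcp [0.4742 0.0416 0.1675] x_az -86.93 down [-6.e-04 -0.e+00 -1.e+00] q [-0.126 -0.097  2.111 -0.     1.128  1.391] F [ 0.2  0.  -1.2] open 0.266
```

View pics/w13.png

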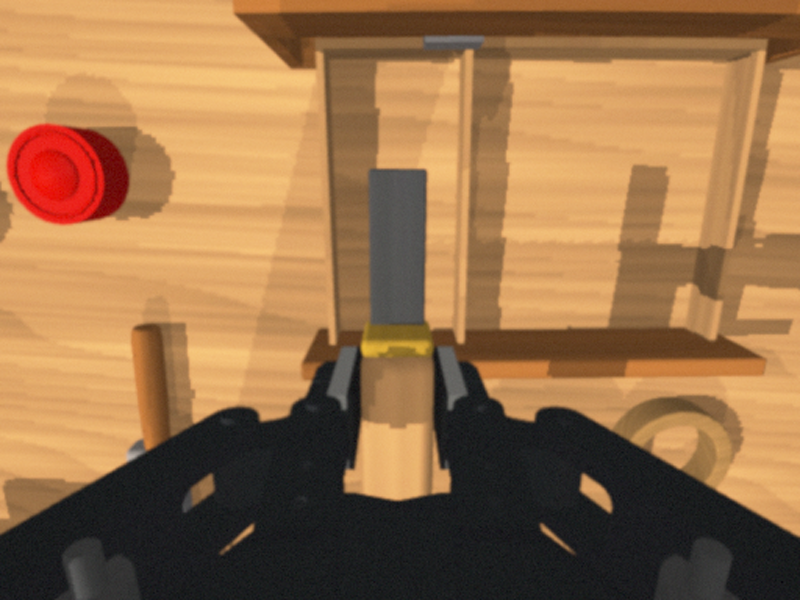

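```bash
python3 - <<'E'
from h import *
np.set_printoptions(precision=4,suppress=True)
z=np.load("pics/w13.npz"); c=dict(K=z["K"],D=z["D"],R=z["R"],t=z["t"])
f=lambda p,zz: on_z(c,(p[0]+.5)*.64-.5,(p[1]+.5)*.64-.5,zz)
for n,p in [("+y in back",(329,58)),("+y in panel",(338,342)),("div back L",(459,55)),("div panel L",(455,342)),("div R back",(474,55)),("div R pan",(467,340)),("-y in back",(752,50)),("-y in pan",(690,315))]: print(n,f(p,.040))
print("panel top inner",f((325,330),.068),f((740,342),.068)); 
g=cloud(c,z["d"])
for p in [(430,100),(350,150),(600,120),(600,250)]: print("floor",g[int(p[1]*.64),int(p[0]*.64)])
E
```

```text
+y in back [0.5973 0.0843 0.04  ]
+y in panel [0.4336 0.0759 0.04  ]
div back L [0.6026 0.0141 0.04  ]
div panel L [0.4376 0.0021 0.04  ]
div R back [0.603 0.006 0.04 ]
div R pan [ 0.4393 -0.0054  0.04  ]
-y in back [ 0.6157 -0.1464  0.04  ]
-y in pan [ 0.4632 -0.1444  0.04  ]
panel top inner [0.4515 0.0802 0.068 ] [ 0.4565 -0.158   0.068 ]
floor [0.5824 0.0266 0.0144]
floor [0.5508 0.0738 0.0154]
floor [ 0.5778 -0.0785  0.0147]
floor [ 0.4969 -0.0923  0.014 ]
```

step_arm:
  rows:
    - [[0,0,0],[0,0,38],1]
    - [[0,0,0],[0,0,48],1]
    - [[0,0,0],[0,35,48],1]
    - [[0,0,0],[0,70,48],1]
    - [[0,0,0],[0,90,48],1]
    - [[0,0,0],[0,90,48],1]
    - [[0,0,0],[0,90,48],1]
    - [[0,0,0],[0,90,48],1]

```text
time: 16.42
eef_pos: [0.5238, 0.045, 0.0796]
tcp_rot: [-0.513, 0.485, -0.487, 0.514]
contact_force: [0.4, -0.8, -1.5]
opening: 0.267
```

```bash
python3 - <<'E'
from h import *
plan([.522,.044,.0238],93.2)
c=viewer.calibration("wrist"); im,d=viewer.read_camera("wrist")
np.savez("pics/w14.npz",im=im,d=d,**c)
cv2.imwrite("pics/w14.png",cv2.resize(im[:,:,::-1],(800,600),interpolation=cv2.INTER_CUBIC))
E
```

```text
jaw 93.2 turn [-5.0000e-02  1.7997e+02 -2.8000e-01] shift [ 0.9 55.8 -2. ]
jaw 273.2 turn [-0.18 -0.03  0.03] shift [ 0.9 55.8 -2. ]
t 16.42 tcp [0.5238 0.045  0.0796] x_az -86.83 down [ 3.1e-03 -3.0e-04 -1.0e+00] q [-0.107  0.14   2.052 -0.     0.946  1.408] F [ 0.4 -0.8 -1.5] open 0.267
```

View pics/w14.png

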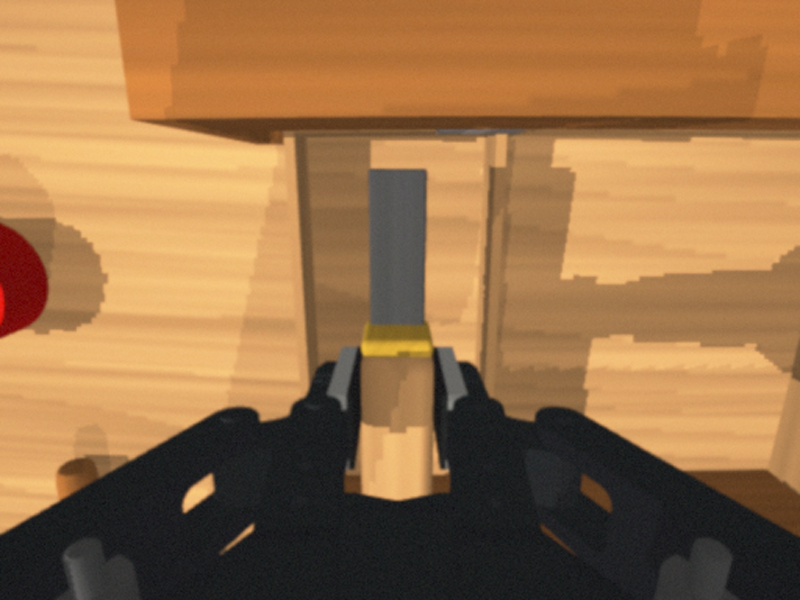

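Centred: the wall edges are at x 305 and 487 with the blade at 398. Lowering.

step_arm:
  rows:
    - [[0,0,0],[0.5,20,-1.5],1]
    - [[0,0,0],[0.5,38,-1.5],1]
    - [[0,0,0],[0.5,48,-1.5],1]
    - [[0,0,0],[0.5,52,-1.5],1]
    - [[0,0,0],[0.5,52,-1.5],1]
    - [[0,0,0],[0.5,52,-1.5],1]

```text
time: 16.97
eef_pos: [0.5218, 0.0448, 0.027]
tcp_rot: [-0.513, 0.485, -0.486, 0.514]
contact_force: [-1.3, 0.9, -1.2]
opening: 0.266
```

```bash
python3 - <<'E'
from h import *
plan([.522,.044,.0238],93.2)
E
```

```text
jaw 93.2 turn [ 3.0000e-02 -1.7999e+02  1.8000e-01] shift [0.8 3.2 0.1]
jaw 273.2 turn [-0.11  0.01  0.02] shift [0.8 3.2 0.1]
t 16.97 tcp [0.5218 0.0448 0.027 ] x_az -86.79 down [ 2.e-03 -2.e-04 -1.e+00] q [-0.108  0.226  2.072 -0.     0.842  1.407] F [-1.3  0.9 -1.2] open 0.266
```

step_arm:
  rows:
    - [[0,0,0],[0.5,2,0],1]
    - [[0,0,0],[0.5,3.5,0],1]
    - [[0,0,0],[0.5,3.5,0],1]
    - [[0,0,0],[0.5,3.5,0],1]

```text
time: 17.3
eef_pos: [0.5213, 0.0443, 0.0228]
tcp_rot: [-0.514, 0.486, -0.486, 0.514]
contact_force: [1.0, -0.0, 0.9]
opening: 0.268
```

step_arm:
  rows:
    - [[0,0,0],[0,0,0],0.68]
    - [[0,0,0],[0,0,0],0.6]
    - [[0,0,0],[0,0,0],0.6]
    - [[0,0,0],[0,0,0],0.6]
    - [[0,0,0],[0,0,0],0.6]

```text
time: 17.72
eef_pos: [0.5209, 0.0444, 0.0224]
tcp_rot: [-0.514, 0.486, -0.486, 0.514]
contact_force: [-0.8, 0.2, 0.1]
opening: 0.396
```

step_arm:
  rows:
    - [[0,0,0],[0,-15,0],0.6]
    - [[0,0,0],[0,-45,0],0.6]
    - [[0,0,0],[0,-85,0],0.6]
    - [[0,0,0],[0,-125,0],0.3]
    - [[0,0,0],[0,-165,0],0]
    - [[0,0,0],[0,-180,0],0]
    - [[0,0,0],[0,-180,0],0]
    - [[0,0,0],[0,-180,0],0]

```text
time: 18.38
eef_pos: [0.5213, 0.0443, 0.2035]
tcp_rot: [-0.513, 0.485, -0.487, 0.514]
contact_force: [0.4, -0.4, -0.4]
opening: 0.995
```

```bash
python3 - <<'E'
from h import *
plan([.44,.366,.20],0)
c=viewer.calibration("wrist"); im,d=viewer.read_camera("wrist")
np.savez("pics/w15.npz",im=im,d=d,**c)
cv2.imwrite("pics/w15.png",cv2.resize(im[:,:,::-1],(800,600),interpolation=cv2.INTER_CUBIC))
E
```

```text
jaw 0 turn [ -0.1  -86.79   0.13] shift [-325.7    3.2  -63.2]
jaw 180 turn [-0.13 93.21 -0.1 ] shift [-325.7    3.2  -63.2]
t 18.38 tcp [0.5213 0.0443 0.2035] x_az -86.79 down [ 2.6e-03 -3.0e-04 -1.0e+00] q [-0.109 -0.027  1.975 -0.     1.19   1.406] F [ 0.4 -0.4 -0.4] open 0.995
```

View pics/w15.png

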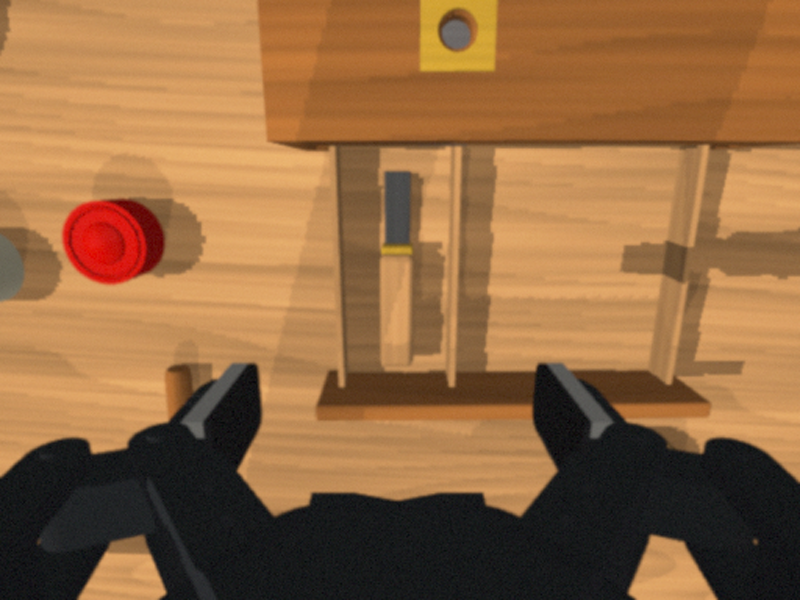

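The file lies flat in the long bay, at (397,170) to (397,365). Next is the model: jaws along world x, so the fingers keep clear of the red look-alike beside it.

```bash
python3 - <<'E'
from h import *
plan([.50,.30,.20],0)
E
```

```text
jaw 0 turn [ 4.000e-02 -8.679e+01 -6.000e-02] shift [-256.3    1.6   -5.9]
jaw 180 turn [6.000e-02 9.321e+01 4.000e-02] shift [-256.3    1.6   -5.9]
t 18.43 tcp [0.5203 0.0445 0.2015] x_az -86.79 down [-1.1e-03  1.0e-04 -1.0e+00] q [-0.109 -0.025  1.977  0.     1.19   1.406] F [-0.2  0.5 -0.6] open 0.998
```

step_arm:
  rows:
    - [[0,-7,0],[-30,0,-1],0]
    - [[0,-14,0],[-60,0,-2],0]
    - [[0,-21,0],[-90,0,-3],0]
    - [[0,-28,0],[-120,0,-4],0]
    - [[0,-35,0],[-150,0,-4],0]
    - [[0,-42,0],[-180,0,-4],0]
    - [[0,-49,0],[-210,0,-5],0]
    - [[0,-56,0],[-240,0,-6],0]
    - [[0,-63,0],[-256,0,-6],0]
    - [[0,-70,0],[-256,0,-6],0]

```text
time: 19.27
eef_pos: [0.4984, 0.3021, 0.1989]
tcp_rot: [0.701, -0.102, 0.098, -0.699]
contact_force: [0.1, 0.2, -0.4]
opening: 1.001
```

step_arm:
  rows:
    - [[0,-7,0],[0,0,0],0]
    - [[0,-14,0],[0,0,0],0]
    - [[0,-16.8,0],[0,0,0],0]
    - [[0,-16.8,0],[0,0,0],0]
    - [[0,-16.8,0],[0,0,0],0]
    - [[0,-16.8,0],[0,0,0],0]

```text
time: 19.77
eef_pos: [0.4998, 0.2993, 0.2006]
tcp_rot: [0.707, -0.001, -0.001, -0.707]
contact_force: [0.2, -0.5, 0.4]
opening: 0.999
```

```bash
python3 - <<'E'
from h import *
plan([.5005,.366,.10],0)
c=viewer.calibration("wrist"); im,d=viewer.read_camera("wrist")
np.savez("pics/w16.npz",im=im,d=d,**c)
print(proj(c,[[.5005,.366,.028]])/.64)
cv2.imwrite("pics/w16.png",cv2.resize(im[:,:,::-1],(800,600),interpolation=cv2.INTER_CUBIC))
E
```

```text
jaw 0 turn [ 0.06 -0.07 -0.16] shift [  0.9 100.6  66.8]
jaw 180 turn [2.5000e-01 1.7993e+02 9.0000e-02] shift [  0.9 100.6  66.8]
t 19.77 tcp [0.4998 0.2993 0.2006] x_az -0.07 down [-0.0027 -0.001  -1.    ] q [0.365 0.113 1.836 0.    1.196 0.367] F [ 0.2 -0.5  0.4] open 0.999
[[398.28541359 167.98075967]]
```

View pics/w16.png

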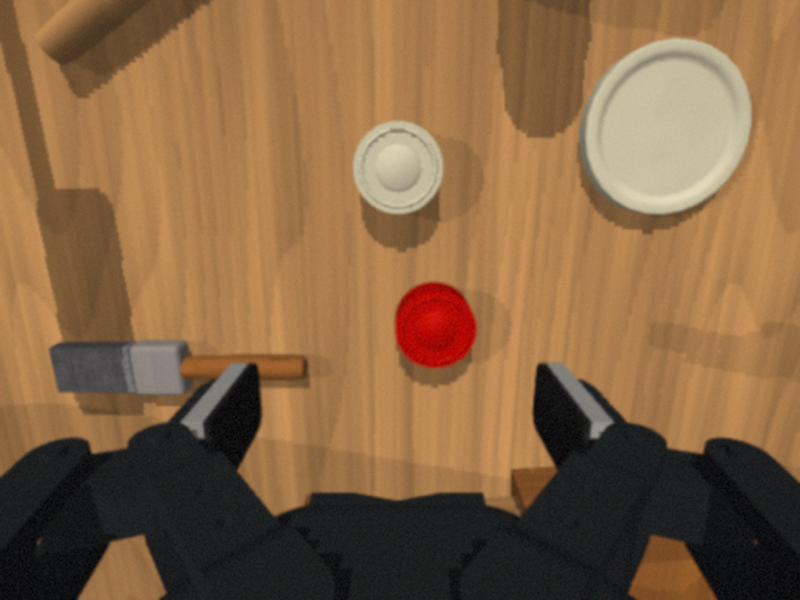

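The model at (398,167) matches the prediction; the red one is at (436,325) and stays clear. Descending.

step_arm:
  newtons: 35
  rows:
    - [[0,0,0],[0.5,0,40],0]
    - [[0,0,0],[0.5,10,66.5],0]
    - [[0,0,0],[0.5,50,66.5],0]
    - [[0,0,0],[0.5,90,66.5],0]
    - [[0,0,0],[0.5,130,66.5],0]
    - [[0,0,0],[0.5,140,66.5],0]
    - [[0,0,0],[0.5,140,66.5],0]
    - [[0,0,0],[0.5,140,66.5],0]
    - [[0,0,0],[0.5,140,66.5],0]

```text
time: 20.57
eef_pos: [0.5032, 0.3671, 0.0656]
tcp_rot: [-0.706, -0.002, -0.002, 0.708]
contact_force: [-0.3, -0.5, 0.5]
opening: 1.0
```

```bash
python3 - <<'E'
from h import *
plan([.5005,.366,.003],0)
c=viewer.calibration("wrist"); im,d=viewer.read_camera("wrist")
print(proj(c,[[.5005,.366,.028]])/.64)
cv2.imwrite("pics/w17.png",cv2.resize(im[:,:,::-1],(800,600),interpolation=cv2.INTER_CUBIC))
E
```

```text
jaw 0 turn [-0.14 -0.02  0.28] shift [-3.  62.6 -1.2]
jaw 180 turn [ -0.43 179.98  -0.22] shift [-3.  62.6 -1.2]
t 20.57 tcp [0.5032 0.3671 0.0656] x_az -0.02 down [ 0.0048  0.0024 -1.    ] q [0.468 0.353 1.82  0.    0.963 0.468] F [-0.3 -0.5  0.5] open 1.0
[[389.71917005 334.5140834 ]]
```

View pics/w17.png

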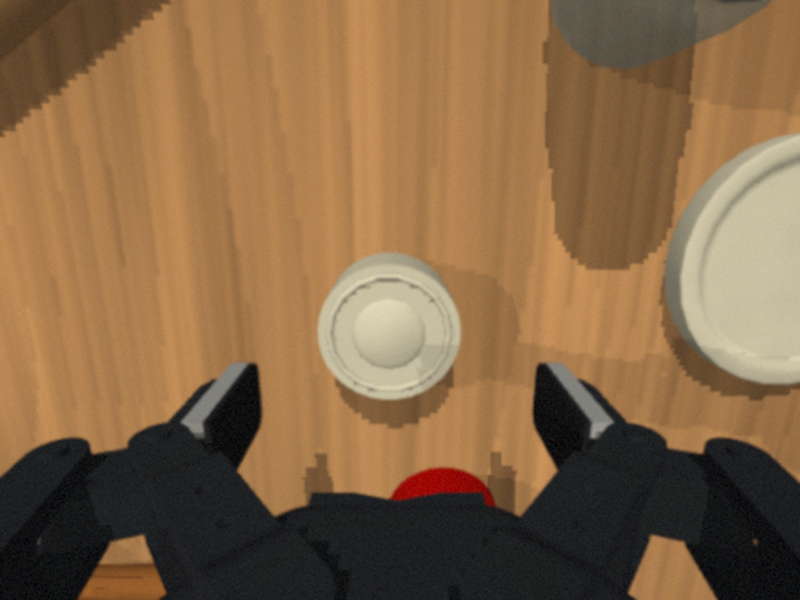

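step_arm:
  rows:
    - [[0,0,0],[-1,25,0],0]
    - [[0,0,0],[-1,45,0],0]
    - [[0,0,0],[-1,56,0],0]
    - [[0,0,0],[-1,56,0],0]
    - [[0,0,0],[-1,56,0],0]
    - [[0,0,0],[-1,56,0],0]

```text
time: 21.12
eef_pos: [0.5014, 0.3668, 0.0084]
tcp_rot: [-0.707, -0.001, -0.001, 0.708]
contact_force: [-0.7, -0.3, -0.3]
opening: 0.998
```

```bash
python3 - <<'E'
from h import *
plan([.5005,.366,.003],0)
E
```

```text
jaw 0 turn [-0.09 -0.    0.17] shift [-0.9  5.4 -0.8]
jaw 180 turn [-2.7e-01  1.8e+02 -1.4e-01] shift [-0.9  5.4 -0.8]
t 21.12 tcp [0.5014 0.3668 0.0084] x_az -0.0 down [ 0.003   0.0015 -1.    ] q [0.468 0.436 1.833 0.    0.868 0.468] F [-0.7 -0.3 -0.3] open 0.998
```

step_arm:
  newtons: 35
  rows:
    - [[0,0,0],[-0.5,3,-0.5],0]
    - [[0,0,0],[-0.5,3,-0.5],0.15]
    - [[0,0,0],[-0.5,3,-0.5],0.25]
    - [[0,0,0],[-0.5,3,-0.5],0.35]
    - [[0,0,0],[-0.5,3,-0.5],0.6]
    - [[0,0,0],[-0.5,3,-0.5],1]
    - [[0,0,0],[-0.5,3,-0.5],1]
    - [[0,0,0],[-0.5,3,-0.5],1]

```text
time: 21.78
eef_pos: [0.5002, 0.366, 0.0042]
tcp_rot: [-0.707, -0.0, -0.0, 0.707]
contact_force: [0.2, 0.4, 5.2]
opening: 0.691
```

```bash
python3 - <<'E'
from h import *
plan([.5005,.366,.003],0)
E
```

```text
jaw 0 turn [-0.04  0.    0.08] shift [0.3 1.2 0. ]
jaw 180 turn [ 1.2e-01 -1.8e+02  6.0e-02] shift [0.3 1.2 0. ]
t 21.78 tcp [0.5002 0.366  0.0042] x_az 0.0 down [ 1.3e-03  7.0e-04 -1.0e+00] q [0.468 0.441 1.836 0.    0.863 0.468] F [0.2 0.4 5.2] open 0.691
```

Gripped at 58.7 mm opening. Lifting gently.

step_arm:
  rows:
    - [[0,0,0],[0,-15,0],1]
    - [[0,0,0],[0,-40,0],1]
    - [[0,0,0],[0,-70,0],1]
    - [[0,0,0],[0,-105,0],1]
    - [[0,0,0],[0,-140,0],1]
    - [[0,0,0],[0,-150,0],1]
    - [[0,0,0],[0,-150,0],1]

```text
time: 22.37
eef_pos: [0.5014, 0.3667, 0.1579]
tcp_rot: [-0.706, -0.003, -0.002, 0.708]
contact_force: [0.0, -0.5, -0.6]
opening: 0.692
```

```bash
python3 - <<'E'
from h import *
plan([.522,-.077,.155],0)
c=viewer.calibration("wrist"); im,d=viewer.read_camera("wrist")
cv2.imwrite("pics/w18.png",cv2.resize(im[:,:,::-1],(800,600),interpolation=cv2.INTER_CUBIC))
E
```

```text
jaw 0 turn [-0.2   0.01  0.4 ] shift [  20.5    1.5 -443.7]
jaw 180 turn [   0.63 -179.98    0.32] shift [  20.5    1.5 -443.7]
t 22.37 tcp [0.5014 0.3667 0.1579] x_az 0.01 down [ 0.007   0.0035 -1.    ] q [ 0.468  0.234  1.78  -0.     1.12   0.468] F [ 0.  -0.5 -0.6] open 0.692
```

View pics/w18.png

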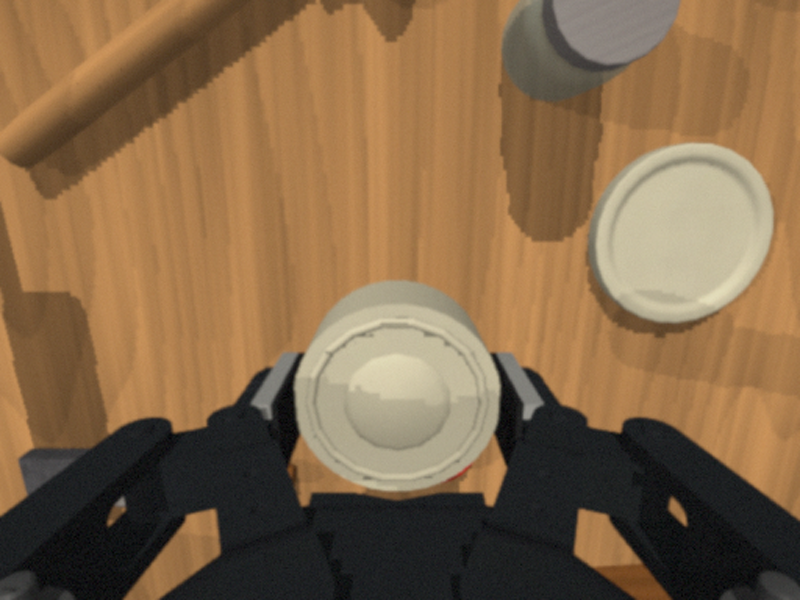

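The model is held level and face up. Travelling to the square bay.

step_arm:
  rows:
    - [[0,0,0],[1,0,-25],1]
    - [[0,0,0],[3,0,-60],1]
    - [[0,0,0],[20,0,-443],1]
    - [[0,0,0],[20,0,-443],1]
    - [[0,0,0],[20,0,-443],1]
    - [[0,0,0],[20,0,-443],1]
    - [[0,0,0],[20,0,-443],1]
    - [[0,0,0],[20,0,-443],1]
    - [[0,0,0],[20,0,-443],1]
    - [[0,0,0],[20,0,-443],1]

```text
time: 23.25
eef_pos: [0.5147, -0.0287, 0.1498]
tcp_rot: [-0.707, 0.002, 0.002, 0.708]
contact_force: [1.0, 0.5, -0.4]
opening: 0.69
```

step_arm:
  rows:
    - [[0,0,0],[0,0,-25],1]
    - [[0,0,0],[0,0,-48],1]
    - [[0,0,0],[0,0,-48],1]
    - [[0,0,0],[0,0,-48],1]
    - [[0,0,0],[0,0,-48],1]
    - [[0,0,0],[0,0,-48],1]

```text
time: 23.75
eef_pos: [0.5164, -0.074, 0.1518]
tcp_rot: [-0.707, 0.001, 0.001, 0.708]
contact_force: [-0.9, 0.4, -1.8]
opening: 0.681
```

```bash
python3 - <<'E'
from h import *
plan([.522,-.077,.155],0)
E
```

```text
jaw 0 turn [-0.08  0.07 -0.16] shift [ 5.6 -3.3 -3. ]
jaw 180 turn [-2.6000e-01 -1.7993e+02  1.2000e-01] shift [ 5.6 -3.3 -3. ]
t 23.75 tcp [ 0.5164 -0.074   0.1518] x_az 0.07 down [-0.0028  0.0013 -1.    ] q [-0.337  0.031  2.018  0.     1.095 -0.339] F [-0.9  0.4 -1.8] open 0.681
```

```bash
python3 - <<'E'
from h import *
c=viewer.calibration("wrist"); im,d=viewer.read_camera("wrist")
np.savez("pics/w19.npz",im=im,d=d,**c)
cv2.imwrite("pics/w19.png",cv2.resize(im[:,:,::-1],(800,600),interpolation=cv2.INTER_CUBIC))
plan([.522,-.077,.02],0)
E
```

```text
jaw 0 turn [-0.05  0.1  -0.11] shift [  5.5 132.3  -3.1]
jaw 180 turn [-1.700e-01 -1.799e+02  8.000e-02] shift [  5.5 132.3  -3.1]
t 23.8 tcp [ 0.5167 -0.074   0.1523] x_az 0.1 down [-1.9e-03  9.0e-04 -1.0e+00] q [-0.337  0.031  2.018  0.     1.095 -0.339] F [-0.4 -0.5 -2.1] open 0.688
```

View pics/w19.png

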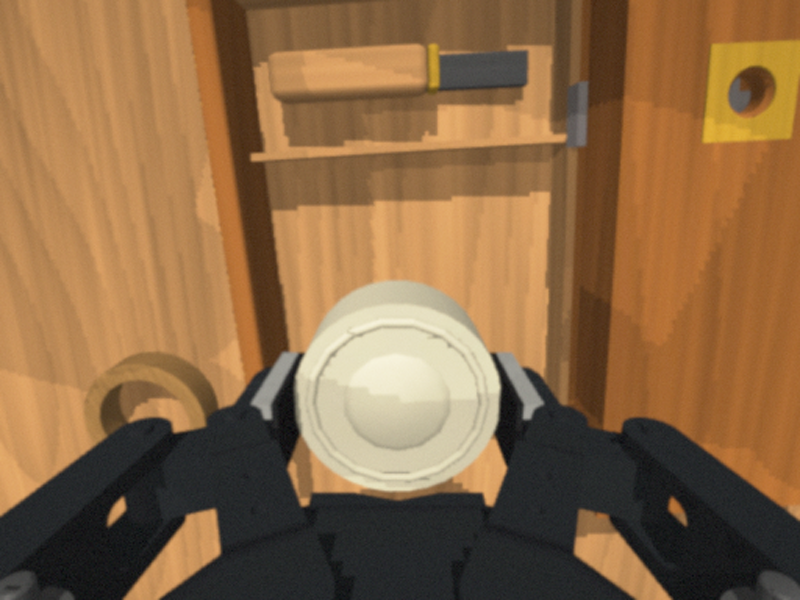

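step_arm:
  rows:
    - [[0,0,0],[5.5,10,-3],1]
    - [[0,0,0],[5.5,40,-3],1]
    - [[0,0,0],[5.5,70,-3],1]
    - [[0,0,0],[5.5,100,-3],1]
    - [[0,0,0],[5.5,115,-3],1]
    - [[0,0,0],[5.5,118,-3],1]
    - [[0,0,0],[5.5,118,-3],1]
    - [[0,0,0],[5.5,118,-3],1]
    - [[0,0,0],[5.5,118,-3],1]
    - [[0,0,0],[5.5,118,-3],1]

```text
time: 24.63
eef_pos: [0.5243, -0.0786, 0.0372]
tcp_rot: [0.708, 0.001, 0.001, -0.707]
contact_force: [0.0, 0.2, -1.5]
opening: 0.692
```

```bash
python3 - <<'E'
from h import *
c=viewer.calibration("wrist"); im,d=viewer.read_camera("wrist")
cv2.imwrite("pics/w20.png",cv2.resize(im[:,:,::-1],(800,600),interpolation=cv2.INTER_CUBIC))
plan([.522,-.077,.0182],0)
E
```

```text
jaw 0 turn [0.06 0.01 0.17] shift [-2.1 18.8  1.7]
jaw 180 turn [ 2.7000e-01 -1.7999e+02 -9.0000e-02] shift [-2.1 18.8  1.7]
t 24.68 tcp [ 0.524  -0.0787  0.037 ] x_az 0.01 down [ 0.003 -0.001 -1.   ] q [-0.341  0.22   2.056  0.     0.863 -0.341] F [ 0.1  0.6 -1. ] open 0.691
```

View pics/w20.png

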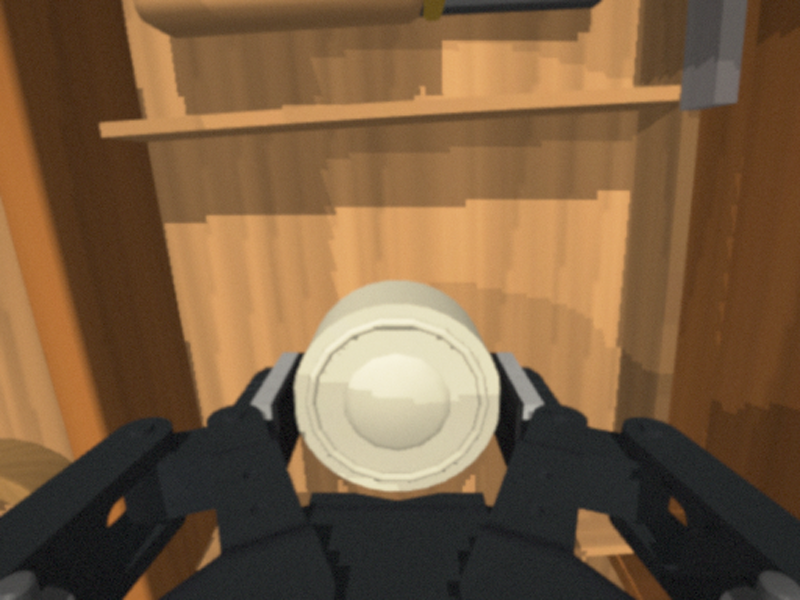

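step_arm:
  rows:
    - [[0,0,0],[-1,4,0],1]
    - [[0,0,0],[-1,8,0],1]
    - [[0,0,0],[-1,12,0],1]
    - [[0,0,0],[-1,13,0],1]
    - [[0,0,0],[-1,13,0],1]
    - [[0,0,0],[-1,13,0],1]
    - [[0,0,0],[-1,13,0],1]

```text
time: 25.27
eef_pos: [0.5219, -0.0784, 0.0223]
tcp_rot: [0.707, 0.0, 0.0, -0.707]
contact_force: [-0.6, -0.1, -1.7]
opening: 0.686
```

```bash
python3 - <<'E'
from h import *
plan([.522,-.077,.0182],0)
E
```

```text
jaw 0 turn [0. 0. 0.] shift [0.1 4.1 1.4]
jaw 180 turn [   0. -180.   -0.] shift [0.1 4.1 1.4]
t 25.27 tcp [ 0.5219 -0.0784  0.0223] x_az 0.0 down [ 0. -0. -1.] q [-0.342  0.243  2.061 -0.     0.837 -0.342] F [-0.6 -0.1 -1.7] open 0.686
```

step_arm:
  rows:
    - [[0,0,0],[0,1,0],1]
    - [[0,0,0],[0,2,0],1]
    - [[0,0,0],[0,3,0],1]
    - [[0,0,0],[0,3.5,0],1]
    - [[0,0,0],[0,3.5,0],1]
    - [[0,0,0],[0,3.5,0],1]

```text
time: 25.77
eef_pos: [0.5218, -0.0783, 0.0188]
tcp_rot: [-0.707, 0.0, 0.0, 0.707]
contact_force: [-0.1, 0.1, -0.9]
opening: 0.688
```

step_arm:
  rows:
    - [[0,0,0],[0,0.6,0],1]
    - [[0,0,0],[0,0.6,0],1]
    - [[0,0,0],[0,1.2,0],1]
    - [[0,0,0],[0,1.2,0],1]
    - [[0,0,0],[0,1.2,0],1]

```text
time: 26.18
eef_pos: [0.522, -0.0784, 0.0181]
tcp_rot: [0.707, 0.0, -0.0, -0.707]
contact_force: [-3.3, 0.3, 3.7]
opening: 0.685
```

Contact felt (Fz +3.7 N). Releasing slowly and retreating.

step_arm:
  rows:
    - [[0,0,0],[0,0,0],0.28]
    - [[0,0,0],[0,0,0],0.24]
    - [[0,0,0],[0,0,0],0.18]
    - [[0,0,0],[0,0,0],0.12]
    - [[0,0,0],[0,0,0],0.12]
    - [[0,0,0],[0,0,0],0.12]

```text
time: 26.68
eef_pos: [0.5218, -0.0784, 0.0175]
tcp_rot: [-0.707, -0.0, 0.0, 0.707]
contact_force: [0.1, 0.4, -0.2]
opening: 0.876
```

step_arm:
  rows:
    - [[0,0,0],[0,-10,0],0.12]
    - [[0,0,0],[0,-30,0],0.12]
    - [[0,0,0],[0,-65,0],0.12]
    - [[0,0,0],[0,-105,0],0.1]
    - [[0,0,0],[0,-145,0],0]
    - [[0,0,0],[0,-180,0],0]
    - [[0,0,0],[0,-190,0],0]
    - [[0,0,0],[0,-190,0],0]
    - [[0,0,0],[0,-190,0],0]

```text
time: 27.43
eef_pos: [0.5217, -0.0783, 0.208]
tcp_rot: [0.707, 0.0, 0.0, -0.707]
contact_force: [-0.8, -0.1, -0.5]
opening: 1.001
```

```bash
python3 - <<'E'
from h import *
plan([.30,-.55,.23],90)
for n in ["wrist","scene"]:
    im,d=viewer.read_camera(n); cv2.imwrite(f"pics/{n}21.png",cv2.resize(im[:,:,::-1],(800,600),interpolation=cv2.INTER_CUBIC))
E
```

```text
jaw 90 turn [ 5.000e-02 -8.999e+01  3.000e-02] shift [-221.8  -22.1 -471.7]
jaw 270 turn [-3.000e-02  9.001e+01  5.000e-02] shift [-221.8  -22.1 -471.7]
t 27.43 tcp [ 0.5217 -0.0783  0.208 ] x_az 0.01 down [ 9.e-04 -3.e-04 -1.e+00] q [-0.341 -0.02   1.96   0.     1.2   -0.342] F [-0.8 -0.1 -0.5] open 1.001
```

View pics/wrist21.png

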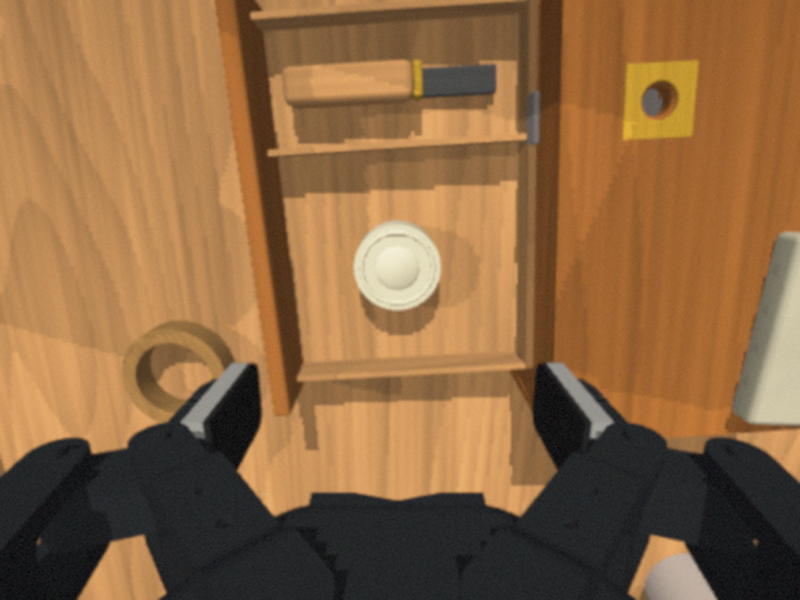

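View pics/scene21.png

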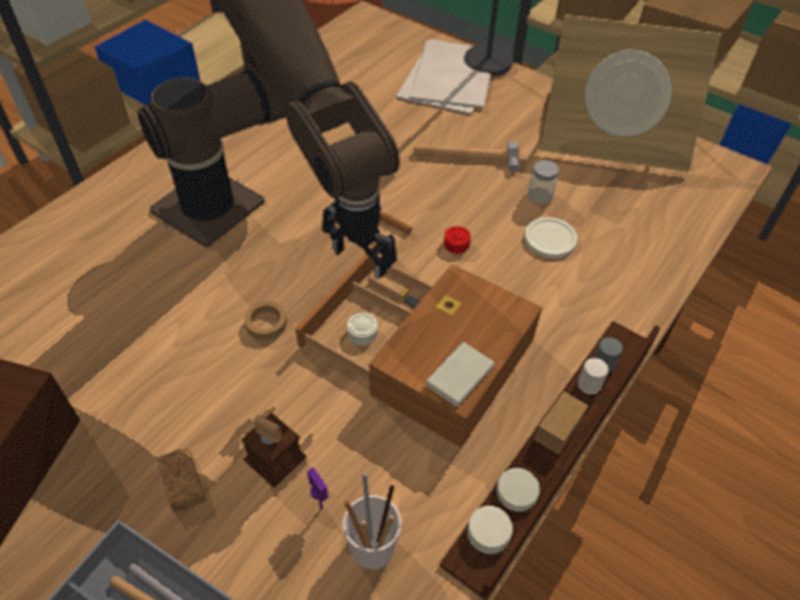

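```bash
python3 - <<'E'
from h import *
im,d=viewer.read_camera("top"); cv2.imwrite("pics/top22.png",cv2.resize(im[:,:,::-1],(800,600),interpolation=cv2.INTER_CUBIC))
s=ctrl.get_state();print(s["time"],s["contact_force"],abs(s["dq"]).max())
E
```

```text
27.5833 [-1.11416662 -0.09036357  0.488268  ] 0.0063946998229069026
```

View pics/top22.png

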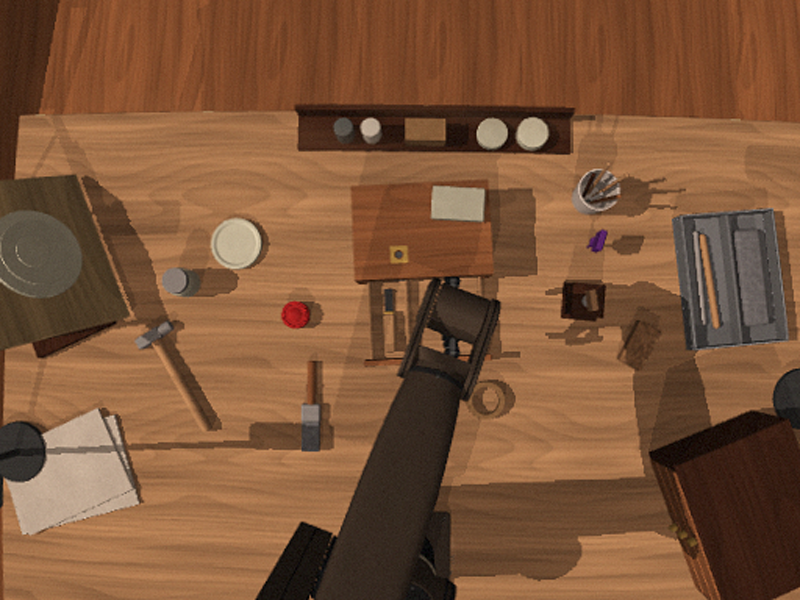

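The top view shows every bystander at its old pixel (red model (295,315), tape (490,398), roundel (237,243), plaque (458,203)). The rod is in its stand and the file is in its bay. Handing in.

```bash
python3 -c "
from plant import ctrl
print(ctrl.sign_off())"
```

```text
the job is handed in; nothing more can be done
None
```

The job is done and handed in at about 27.6 s. I tripped the catch with the rod, at about 6 N, and the tray sprang open. The rod then went back upright in its stand, the file was laid flat in the long bay, and the plaster model was set down face up in the square bay.

**Last checks:**
- **Tray contents:** the wrist and scene pictures show the tray fully open, the file centred in the long bay and the model clear of every wall of the square bay. Contact on setting the model down was about 4 N.
- **Rod and bystanders:** in the top view the rod stands in its stand, and the red and purple look-alikes and the bystanders sit where they were at the start. The arm hid part of the tray in that view.
- **Gripper:** open, still, and about 0.2 m above the bench, touching nothing.

**Disagreements:** my first top-camera reading put the rod about 7 mm off from the wrist camera in y, so I used the wrist measurements. TCP readings swung by 2–3 mm just after moves, which the fits allowed for. No check failed.

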